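# Fetch the vial rack from behind the bottles

## Task

Clear the three bottles standing in the black tray over to the empty steel tray at the side, all three before you move the vial rack behind them; then set the rack down fully inside the raised black frame of the grey dock, either way round. Only then put the bottles back, each standing on the very spot in the black tray where it stood at the start. Set everything down upright without dropping or tipping it, and leave the beaker, the tip box and the spanner where they are.

Things in the scene. Friction and masses are not known exactly. Their poses are not given: they have to be found in the camera images.
- flask_mid (a point): Amber glass bottle, the tallest: round body 50 mm across and 78 mm high, sloping shoulder, black screw cap 28 mm across; 125 mm high in all. The point is on its axis half-way up, 62.5 mm above its underside; z up along the bottle. The cap reaches from 101 to 125 mm above the underside: a good place to grip. About 0.22 kg. At the start it stands on one of the three round grey marks in the front of the black tray; which one varies.
- square_mid (a point): White plastic bottle with a square body 48 x 48 mm and 78 mm high, and a round white cap 34 mm across that reaches from 84 to 108 mm above the underside; 108 mm high in all. The point is on its axis half-way up, 54 mm above its underside; z up, x and y square to its sides. About 0.2 kg. Stands on one of the three grey marks.
- jar_mid (a point): Clear straight-sided round jar with white content, 50 mm across, with a wide grey lid 49 mm across that reaches from 62 to 86 mm above the underside; 86 mm high in all, the lowest of the three. The point is on its axis half-way up, 43 mm above its underside; z up. About 0.18 kg. Stands on one of the three grey marks.
- rack_mid (a point): White vial rack: a block 40 mm (x) by 110 mm (y) and 45 mm high, with ten blue-capped vials fixed in it that stick out to 60 mm above its underside. It stands in the black tray behind the row of bottles (on the side away from the robot), about 10 to 15 mm from them, long side along the row. The point is at its middle, 30 mm above its underside; x across its narrow width (grip it across x at the middle of its length), y along its length, z up. About 0.3 kg.
- bay: The black tray, fixed: 170 mm (x) by 250 mm (y), flat floor 4 mm thick, rim 4 mm thick and 14 mm high in all. Origin at the centre of its underside, on the table; x away from the robot, y along the row of bottles, z up. Three round grey marks, 58 mm across, lie on its floor at x = -38 mm and y = -64, 0 and +64 mm: the bottles stand centred on them. The rack starts around x = +22 mm, y = 0.
- tray: The steel tray at one side (left or right varies), fixed and empty: 220 mm (x) by 120 mm (y), flat floor 4 mm thick, rim 4 mm thick and 14 mm high in all. Origin at the centre of its underside, on the table; x along its length, z up. The three bottles fit side by side along x, 65 mm apart.
- dock: The grey dock at the other side, fixed: a plate 100 mm (x) by 170 mm (y), its top 12 mm above the table, with a black frame 6 mm thick standing 6 mm above the plate. The opening in the frame is 56 mm (x) by 126 mm (y), so the rack fits with 8 mm play on each side, long side along y, standing on the plate. Origin at the centre of its underside, on the table; z up.
- beaker_mid (a point): Bystander: loose glass beaker, 68 mm across, 85 mm high, on the table beyond the black tray. The point is on its axis half-way up.
- tipbox_mid (a point): Bystander: loose closed grey plastic box 80 x 120 x 50 mm, on the table beyond the black tray. The point is at its centre.
- spanner_grip (a point): Bystander: loose steel spanner, 160 mm long, lying flat on the table beyond the place on the right. The point is on its handle.

How it is judged:
By the outcome, as a careful person would: the job done as asked, in the order asked, and still so for the second after the job is handed in, with the robot touching nothing.
It also fails if it takes over 138 s, if anything falls off the work surface, if the arm or the gripper's body presses on something with over 40 N, if the wrist force passes 120 N, or if a joint passes its speed limit or range.

## Robot

A 6-joint arm with a two-finger parallel gripper is mounted at the origin on the work surface. World frame = base frame: x ahead of the robot, y to its left, z up, the work surface at z = 0. Lengths are in m, angles in rad, forces in N, time in s.
With the tool pointing down it reaches from about 0.35 to 0.975 m from the base axis. Payload 17.4 kg.
Tool frame: the origin (TCP) lies between the finger pads; the fingertips stand 14 mm ahead of it and the grasp point (between the pads) lies 5 mm behind it; z points along the fingers, y is the direction in which the jaws open and shut (so a half turn about z gives the same grasp; the last joint's range is limited). The gripper opens to 85 mm and grips with 20 to 120 N. Pads are 22 mm wide; open, the fingers measure 114 mm over their backs; the gripper's body (76 mm by 85 mm) begins 54 mm behind the grasp point. The pads swing forward as they close: fully open they stand 13 mm farther back than shut.
Start: joints at [-1.229, 0.116, 1.442, -0, 1.584, -0.038], TCP at [0.25, -0.627, 0.245] pointing down, gripper open.
Joint ranges: [-2.83, 2.83], [-0.83, 2.19], [0.07, 2.5], [-1.14, 4.28], [0.01, 3], [-2.97, 2.97]. Speed limits (rad/s): [1.89, 1.89, 2.22, 3.14, 3.14, 3.14].

## Interface

Orientations are given as [roll, pitch, yaw] about the fixed x, y, z axes, in that order (R = Rz(yaw) Ry(pitch) Rx(roll)).
In Python, from workcell import env gives the robot as it stands.
- The arm moves only by the shell command python3 -m pendant 'ROWS' [OPENING] [FORCE]. ROWS is JSON, a list of rows, each an object with "travel": the shift along the tool's x, y, z in m, a list of three; "angular": the turn, a rotation vector about the tool's x, y, z in rad, a list of three. A call has 1 to 20 rows; each row is the pose to reach, as a shift and turn from the pose commanded when the call began, along the tool's axes at that moment; what a row does not reach only later rows make up. A row lasts 1/12 s, in which the tool goes at most 41.7 mm and 7.16 degrees, less where a joint would pass 70% of its speed; a pose out of reach is approached as far as the arm can. A call with a gripper value outside its range is refused whole. OPENING is the closure in counts, from 0 (fully open) to 255 (shut), set as the call begins (- or left out, the last holds). The fingers move at their own pace and stop on an object; FORCE is the grip in N (left out, the last holds). Time passes only in rows, so rows that repeat a pose let the fingers close. It gives the time, the measured TCP pose, the force and the opening at its end, in the units of the state.
- env.sense(): the state, without advancing time (a new reading comes with each control period).
- env.get_image(name): name is "side" or "top"; returns the picture (400x640x3 uint8, red, green, blue); there is no depth.
- env.camera_model(name): a dict with "fx", "fy", "cx", "cy" (pixels), "origin" and "orientation" of the camera in the world. Camera axes: x right, y up, looking along -z (the intrinsics and any distortion apply to the point x, -y, -z); pixel columns grow to the right and rows downward; lengths in m; the calibration is good to about 2 mm. A picture is of the moment at which its call begins. camera_model takes no time and is no camera call.
- env.finish_job(): hands the job in, once; it reports no verdict.
Trained networks look in the newest picture that a camera, given by its name, has taken for a name from the list of things; names that differ only in an ending like _2 or _b are one class to them, and where a whole thing is asked for, a point or a joint stands for the part that bears it (a point fixed in the world has none). Each returns a list of dicts, best first, with "conf" (0 to 1); they miss things now and then, are a little off and sometimes report something else, mostly with a low value. They report only what shows in the picture. A call takes as long as a camera call.
- env.trace(camera, name): "region" (400x640 bool, what is visible of it) and "uv" ([column, row] in pixels, amid what is visible of it).
- env.tip_of(camera, name): "uv" ([column, row] in pixels: a listed point, or the origin of a listed thing).
The state is a dict: "t": time; "q": joint angles; "joint_vel": joint speeds; "joint_efforts": joint torques, N m; "tool_pos": TCP position; "ee_rot": TCP orientation; "contact_force": force on the tool from outside, world axes, zero at the start; "moment": the same for the moment, N m; "width": opening from 0.0 (shut) to 1.0 (fully open).
Only numpy, scipy, OpenCV 4.12 (cv2) and the standard library are available. Lean on these libraries where they do the work, as an engineer would, in place of code of your own. Each camera call takes 0.05 s, during which the arm holds its last target.

## Working session

There is one attempt and no reset: what is moved stays moved. The work goes in short steps, Python scripts to look and compute and a shell command to move; the robot and the scene stay as the last step left them, time stands still between calls to the robot, and variables do not carry over. Pictures are saved under pics/ and viewed, and the job is handed in when it is done.

```bash
ls; mkdir -p pics; python3 - <<'E'
from workcell import env
import cv2
s=env.sense()
for k,v in s.items(): print(k,v)
for c in("top","side"):
    im=env.get_image(c); cv2.imwrite(f"pics/{c}0.png",im[:,:,::-1]); print(env.camera_model(c))
E
```

```text
pics
t 0.0
q [-1.22877545e+00  1.16488594e-01  1.44227059e+00  2.46257487e-05
  1.58398215e+00 -3.77819513e-02]
joint_vel [-2.42026747e-04 -2.12907110e-03  7.70145547e-05  4.85121185e-05
 -9.81897247e-04 -1.34518445e-04]
joint_efforts [-4.37784925e-03 -7.32019687e+01 -6.32498860e+01 -1.36816875e-04
  6.17795202e-03 -3.21519860e-05]
tool_pos [ 0.25019971 -0.6267332   0.24455709]
ee_rot [-3.14044572e+00 -6.79955944e-05  3.79803103e-01]
contact_force [-0.44925783 -0.14009806  0.1148382 ]
moment [ 0.01359753  0.01447562 -0.03725945]
width 1.003422299390852
{'fx': 385.72149698998203, 'fy': 385.72149698998203, 'cx': 324.1564512384936, 'cy': 202.5115841806732, 'origin': array([0.54668016, 0.01304866, 0.97504605]), 'orientation': array([ 0.10994099, -0.02364704, -1.56540539])}
{'fx': 408.536398043826, 'fy': 408.536398043826, 'cx': 326.95279328302234, 'cy': 199.53786573780818, 'origin': array([ 0.61688437, -0.74432073,  0.61468233]), 'orientation': array([ 0.93390789, -0.01563154, -0.02943419])}
```

View pics/top0.png

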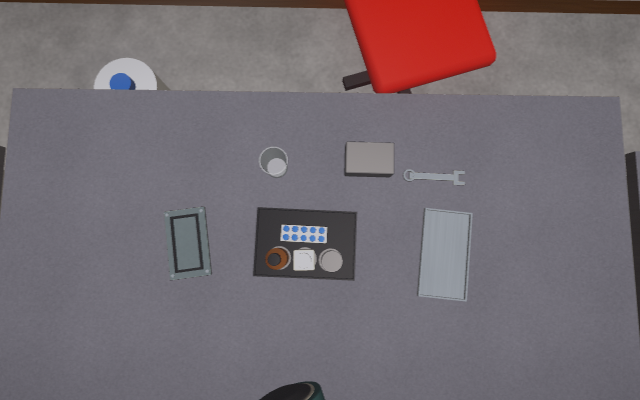

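View pics/side0.png

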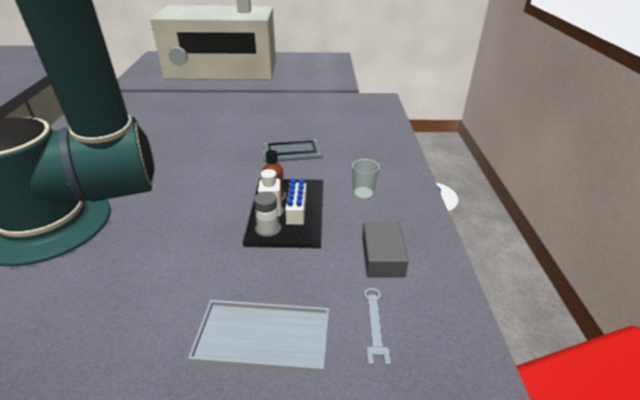

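```bash
cat > h.py <<'E'
from workcell import env
import numpy as np, cv2
from scipy.spatial.transform import Rotation as R
def cam(c):
    m=env.camera_model(c); return m,R.from_euler('xyz',m['orientation']).as_matrix(),np.array(m['origin'])
def ray(c,uv):
    m,Rm,o=cam(c); d=np.array([(uv[0]-m['cx'])/m['fx'],-(uv[1]-m['cy'])/m['fy'],-1.0]); return o,Rm@d
def onz(c,uv,z):
    o,d=ray(c,uv); return o+d*(z-o[2])/d[2]
def proj(c,p):
    m,Rm,o=cam(c); q=Rm.T@(np.asarray(p,float)-o); return np.array([m['cx']+m['fx']*q[0]/-q[2], m['cy']+m['fy']*q[1]/q[2]])
def tri(a,b):
    (o1,d1),(o2,d2)=ray('top',a),ray('side',b); d1=d1/np.linalg.norm(d1);d2=d2/np.linalg.norm(d2)
    A=np.stack([d1,-d2],1); t=np.linalg.lstsq(A,o2-o1,rcond=None)[0]; p,q=o1+d1*t[0],o2+d2*t[1]
    return (p+q)/2,np.linalg.norm(p-q)
E
python3 - <<'E'
from h import *
np.set_printoptions(precision=4,suppress=True)
Z=dict(flask_mid=.0665,square_mid=.058,jar_mid=.047,rack_mid=.034,bay=0,tray=0,dock=0,beaker_mid=.0425,tipbox_mid=.025,spanner_grip=.003)
for c in('top','side'): env.get_image(c)
for n,z in Z.items():
    r={}
    for c in('top','side'):
        l=env.tip_of(c,n)
        for e in l[:2]: print(n,c,round(e['conf'],2),np.array(e['uv']),onz(c,e['uv'],z)[:2])
        if l: r[c]=l[0]['uv']
    if len(r)==2: print('   tri',*tri(r['top'],r['side']))
for n in('bay','tray','dock','rack_mid'):
    l=env.trace('top',n)
    if l:
        g=l[0]['region'].astype(np.uint8); pts=cv2.findNonZero(g); b=cv2.minAreaRect(pts); print(n,l[0]['conf'],b)
E
```

```text
flask_mid top 0.94 [274.2 258.2] [0.5159 0.1076]
flask_mid side 0.91 [269.8 174.8] [0.5103 0.0992]
flask_mid side 0.43 [362.7 181.5] [0.7354 0.0685]
   tri [0.5125 0.1079 0.061 ] 0.006450297346558377
square_mid top 0.59 [302.  261.2] [0.5089 0.0432]
square_mid top 0.45 [189.3 243. ] [0.55   0.3078]
square_mid side 0.97 [268.7 190.5] [0.5117 0.0446]
square_mid side 0.16 [296.4 202.2] [ 0.5781 -0.0018]
   tri [0.5104 0.0434 0.0588] 0.002909643502628944
jar_mid top 0.9 [332.3 257.6] [ 0.5172 -0.0285]
jar_mid top 0.54 [188.2 244.2] [0.5472 0.3138]
jar_mid side 0.77 [265.6 211. ] [ 0.5094 -0.0195]
   tri [ 0.5142 -0.0286  0.0543] 0.006701767709426892
rack_mid top 0.81 [302.  234.2] [0.5728 0.0448]
rack_mid side 0.89 [297.2 203.7] [0.5785 0.0243]
   tri [0.5754 0.0455 0.0178] 0.004221266537493251
bay top 0.89 [305.  242.7] [0.5525 0.0382]
tray top 0.75 [445.1 254.5] [ 0.5248 -0.3156]
tray top 0.73 [187.9 242.3] [0.5519 0.33  ]
tray side 0.7 [265.4 337.4] [ 0.5324 -0.3146]
   tri [ 0.5286 -0.315   0.0003] 0.007650621396604222
dock top 0.94 [190.  241.8] [0.5532 0.3249]
dock side 0.56 [291.6
[... 251 characters left out ...]
1236  0.0213] 0.01002761340427339
spanner_grip top 0.86 [421.2 175. ] [ 0.7273 -0.2586]
spanner_grip top 0.28 [370.  156.4] [ 0.7746 -0.1269]
spanner_grip side 0.91 [373.5 307.2] [ 0.7275 -0.2554]
   tri [ 0.7269 -0.2578  0.006 ] 0.00020417019217916594
bay 0.84 ((305.1650085449219, 243.89572143554688), (102.38032531738281, 70.88567352294922), 3.251945734024048)
tray 0.56 ((445.0974426269531, 254.18145751953125), (49.97661590576172, 89.2337875366211), 4.666858196258545)
dock 0.68 ((187.6336669921875, 242.83663940429688), (69.65260314941406, 42.09007263183594), 84.2894058227539)
rack_mid 0.6 ((303.61077880859375, 233.5061492919922), (45.319007873535156, 16.807415008544922), 3.1798300743103027)
```

```bash
python3 - <<'E'
import cv2
im=cv2.imread('pics/top0.png')
cv2.imwrite('pics/z1.png',cv2.resize(im[195:290,240:370],None,fx=6,fy=6,interpolation=cv2.INTER_CUBIC))
cv2.imwrite('pics/z2.png',cv2.resize(im[195:305,150:230],None,fx=5,fy=5,interpolation=cv2.INTER_CUBIC))
cv2.imwrite('pics/z3.png',cv2.resize(im[195:310,405:485],None,fx=5,fy=5,interpolation=cv2.INTER_CUBIC))
E
```

```text
(no output)
```

View pics/z1.png

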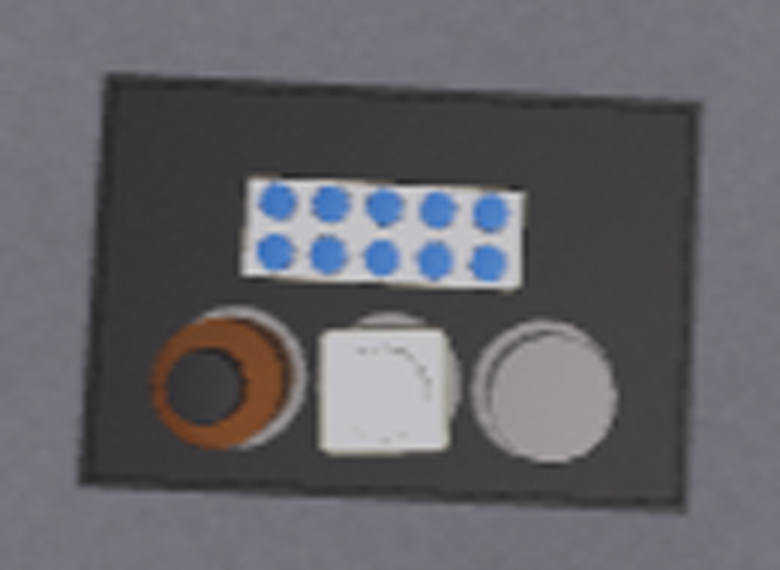

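View pics/z2.png

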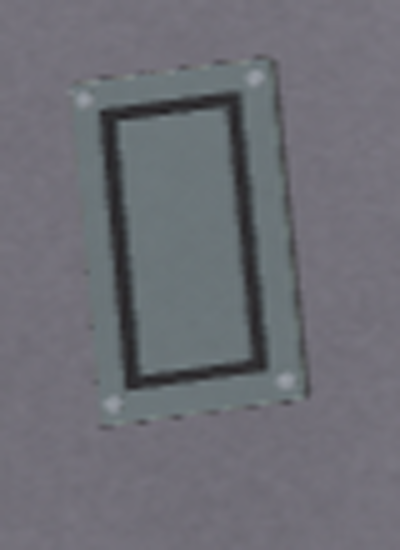

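View pics/z3.png

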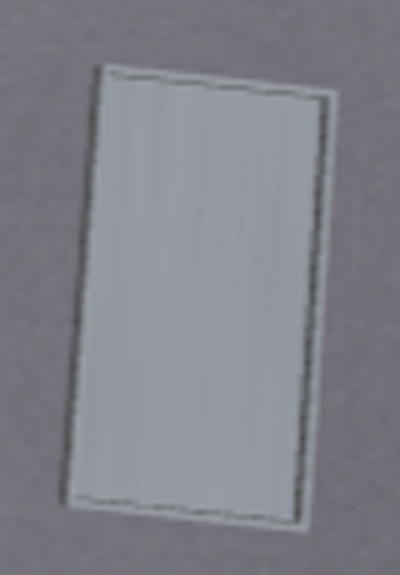

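```bash
cat > fit.py <<'E'
from h import *
from scipy.optimize import least_squares
np.set_printoptions(precision=4,suppress=True)
def fit(zc,off,s,z,lx,ly,yaw0):
    uv=(np.array(zc,float)+.5)/s-.5+np.array(off)
    P=np.array([onz('top',u,z)[:2] for u in uv]); c=P.mean(0)
    cs=np.array([[1,1],[1,-1],[-1,-1],[-1,1]])*[lx/2,ly/2]
    def mod(p):
        ca,sa=np.cos(p[2]),np.sin(p[2]); W=cs@np.array([[ca,sa],[-sa,ca]])+p[:2]; return W
    f=lambda p:(mod(p)-P).ravel()
    # corners ordered by nearest
    def f(p):
        W=mod(p); return np.array([P[i]-W[np.argmin(((W-P[i])**2).sum(1))] for i in range(4)]).ravel()
    r=least_squares(f,[*c,yaw0]); 
    return r.x, r.fun.reshape(4,2)*1e3
if __name__=='__main__':
    D=dict(bay=([(107,73),(702,101),(687,512),(80,486)],(240,195),6,.014,.17,.25,-.05),
     dockplate=([(72,88),(268,58),(307,395),(103,427)],(150,195),5,.012,.1,.17,1.6),
     dockframe=([(101,112),(240,93),(267,370),(128,390)],(150,195),5,.018,.068,.138,1.6),
     tray=([(100,65),(337,92),(308,530),(66,506)],(405,195),5,.014,.22,.12,0),
     rack=([(246,177),(525,193),(521,289),(241,275)],(240,195),6,.049,.04,.11,0),
     sq=([(320,330),(447,328),(449,450),(321,455)],(240,195),6,.080,.048,.048,0))
    F={}
    for k,v in D.items():
        F[k],e=fit(*v); print(k,F[k],np.degrees(F[k][2]),'res mm',e.ravel().round(1))
    b=F['bay'];ca,sa=np.cos(b[2]),np.sin(b[2])
    for y in(.064,0,-.064): print('mark',y,b[0]+ca*-.038-sa*y,b[1]+sa*-.038+ca*y)
    for n,z,u in(('flask',.129,(207,386)),('jar',.09,(553,407)),):
        uv=(np.array(u)+.5)/6-.5+[240,195]; print(n,onz('top',uv,z))
E
python3 fit.py
```

```text
bay [ 0.5515  0.0368 -0.0396] -2.2675000232886062 res mm [-0.4 -1.  -0.4  0.9  0.5  1.   0.2 -0.9]
dockplate [0.5509 0.328  1.7209] 98.59827774812452 res mm [-1.7 -2.  -0.9  0.9  1.7  0.9  0.9  0.1]
dockframe [0.551  0.3278 1.7124] 98.11087089963438 res mm [-0.9 -0.1 -0.7 -0.3  0.9  0.6  0.7 -0.2]
tray [ 0.5271 -0.3112 -0.1013] -5.805776147884188 res mm [-0.6  0.4 -1.2 -0.3  1.3 -0.1  0.5  0. ]
rack [ 0.5741  0.0408 -0.046 ] -2.638440160432626 res mm [-0.4  1.  -1.  -0.5  0.8 -1.   0.6  0.5]
sq [0.5133 0.0388 0.0277] 1.5849695351897437 res mm [-0.5  0.2 -0.8 -0.5  1.  -0.3  0.2  0.5]
mark 0.064 0.5160466699800769 0.10227742988847471
mark 0 0.5135145092459437 0.03832754199164947
mark -0.064 0.5109823485118105 -0.025622345905175765
flask [0.5164 0.1014 0.129 ]
jar [ 0.5078 -0.0253  0.09  ]
```

```bash
cat > go.py <<'E'
import sys
from h import *
np.set_printoptions(precision=4,suppress=True)
s=env.sense(); Rm=R.from_euler('xyz',s['ee_rot'])
tgt=np.array([float(a) for a in sys.argv[1:4]]); yaw=np.radians(float(sys.argv[4]))
w=tgt-np.array(s['tool_pos'])
Rt=R.from_euler('xyz',[np.pi,0,yaw])
print('t',round(s['t'],2),'pos',np.array(s['tool_pos']),'rot',np.degrees(s['ee_rot']).round(2),'w',round(s['width'],3),'F',np.array(s['contact_force']).round(1))
print('travel',Rm.inv().apply(w),'ang',(Rm.inv()*Rt).as_rotvec(),'dist',np.linalg.norm(w))
E
python3 go.py .516 .1018 .22 87.5
```

```text
t 1.4 pos [ 0.2503 -0.6269  0.2453] rot [-180.     -0.     21.76] w 0.998 F [-0.3  1.  -0. ]
travel [ 0.517  -0.5782  0.0253] ang [-0.     -0.     -1.1473] dist 0.7760477408572894
```

```bash
python3 -m pendant '[{"travel":[0.517,-0.578,0.025],"angular":[0,0,-1.147]},{"travel":[0.517,-0.578,0.025],"angular":[0,0,-1.147]},{"travel":[0.517,-0.578,0.025],"angular":[0,0,-1.147]},{"travel":[0.517,-0.578,0.025],"angular":[0,0,-1.147]},{"travel":[0.517,-0.578,0.025],"angular":[0,0,-1.147]},{"travel":[0.517,-0.578,0.025],"angular":[0,0,-1.147]},{"travel":[0.517,-0.578,0.025],"angular":[0,0,-1.147]},{"travel":[0.517,-0.578,0.025],"angular":[0,0,-1.147]},{"travel":[0.517,-0.578,0.025],"angular":[0,0,-1.147]},{"travel":[0.517,-0.578,0.025],"angular":[0,0,-1.147]},{"travel":[0.517,-0.578,0.025],"angular":[0,0,-1.147]},{"travel":[0.517,-0.578,0.025],"angular":[0,0,-1.147]},{"travel":[0.517,-0.578,0.025],"angular":[0,0,-1.147]},{"travel":[0.517,-0.578,0.025],"angular":[0,0,-1.147]},{"travel":[0.517,-0.578,0.025],"angular":[0,0,-1.147]},{"travel":[0.517,-0.578,0.025],"angular":[0,0,-1.147]},{"travel":[0.517,-0.578,0.025],"angular":[0,0,-1.147]},{"travel":[0.517,-0.578,0.025],"angular":[0,0,-1.147]},{"travel":[0.517,-0.578,0.025],"angular":[0,0,-1.147]},{"travel":[0.517,-0.578,0.025],"angular":[0,0,-1.147]}]' 85 40; python3 go.py .516 .1018 .119 87.5
python3 -c "
from h import *
for c in('top','side'): cv2.imwrite(f'pics/{c}1.png',env.get_image(c)[:,:,::-1])"
```

```text
t: 3.07
tool_pos: [0.5168, 0.1055, 0.2197]
ee_rot: [-3.141, -0.001, 1.53]
contact_force: [0.5, 0.4, 0.6]
width: 0.666
t 3.07 pos [0.5168 0.1055 0.2197] rot [-179.96   -0.04   87.69] w 0.666 F [0.5 0.4 0.6]
travel [-0.0038 -0.0006  0.1007] ang [-0.0008 -0.0008  0.0033] dist 0.10080313541611591
```

View pics/side1.png

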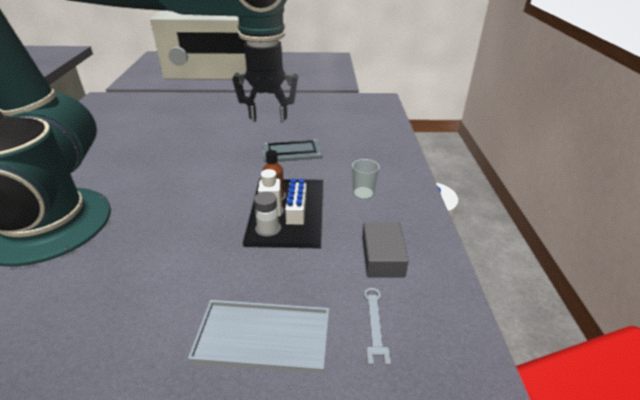

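The side picture shows the gripper above the flask (cap near 271,158), fingers at about (252–284,115), nothing disturbed.

```bash
python3 go.py .516 .1018 .119 87.5
```

```text
t 3.17 pos [0.5161 0.1023 0.22  ] rot [-179.96    0.02   87.59] w 0.665 F [-0.4 -0.5  0.1]
travel [-0.0005  0.      0.101 ] ang [-0.0007  0.0003  0.0016] dist 0.10101542765934036
```

```bash
python3 -m pendant '[{"travel":[0,0,0.025],"angular":[0,0,0]},{"travel":[0,0,0.05],"angular":[0,0,0]},{"travel":[0,0,0.07],"angular":[0,0,0]},{"travel":[0,0,0.085],"angular":[0,0,0]},{"travel":[0,0,0.095],"angular":[0,0,0]},{"travel":[0,0,0.101],"angular":[0,0,0]},{"travel":[0,0,0.101],"angular":[0,0,0]},{"travel":[0,0,0.101],"angular":[0,0,0]}]'; python3 go.py .516 .1018 .119 87.5
python3 -c "
from h import *
a=env.get_image('side');cv2.imwrite('pics/s2.png',cv2.resize(a[80:260,200:360,::-1],None,fx=4,fy=3.3))"
```

```text
t: 3.83
tool_pos: [0.5164, 0.1012, 0.12]
ee_rot: [3.141, -0.0, 1.526]
contact_force: [0.1, -0.6, 0.5]
width: 0.666
t 3.83 pos [0.5164 0.1012 0.12  ] rot [179.96  -0.01  87.45] w 0.666 F [ 0.1 -0.6  0.5]
travel [ 0.0006 -0.0004  0.001 ] ang [ 0.0007 -0.0001 -0.0009] dist 0.0012501036411427793
```

View pics/s2.png

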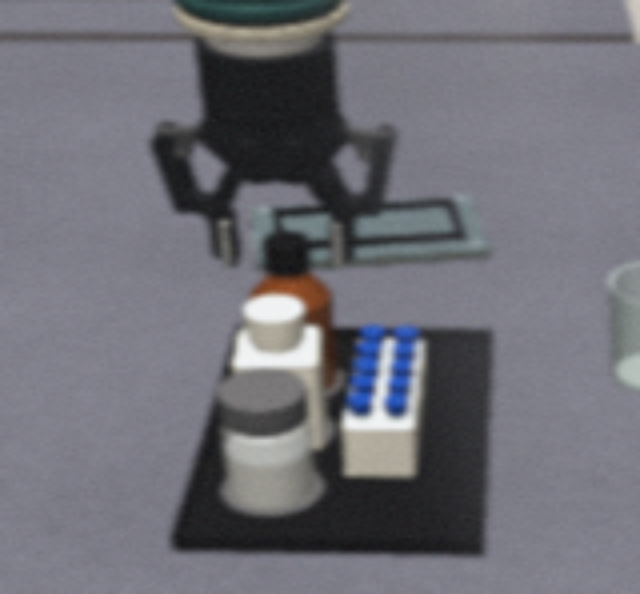

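The zoomed side picture shows the fingers either side of the black cap (tips near zoom rows 260, cap 232–272). Closing.

```bash
python3 -m pendant '[{"travel":[0,0,0],"angular":[0,0,0]},{"travel":[0,0,0],"angular":[0,0,0]},{"travel":[0,0,0],"angular":[0,0,0]},{"travel":[0,0,0],"angular":[0,0,0]},{"travel":[0,0,0],"angular":[0,0,0]},{"travel":[0,0,0],"angular":[0,0,0]},{"travel":[0,0,0],"angular":[0,0,0]},{"travel":[0,0,0],"angular":[0,0,0]}]' 255 40; python3 go.py .516 .1018 .27 87.5
```

```text
t: 4.55
tool_pos: [0.5165, 0.1017, 0.1202]
ee_rot: [3.14, -0.0, 1.527]
contact_force: [0.3, -0.9, 6.0]
width: 0.311
t 4.55 pos [0.5165 0.1017 0.1202] rot [179.92  -0.01  87.48] w 0.311 F [ 0.3 -0.9  6. ]
travel [ 0.0001 -0.0003 -0.1498] ang [ 0.0014 -0.0003 -0.0003] dist 0.1498285945814011
```

```bash
python3 -m pendant '[{"travel":[0,0,-0.006],"angular":[0,0,0]},{"travel":[0,0,-0.018],"angular":[0,0,0]},{"travel":[0,0,-0.036],"angular":[0,0,0]},{"travel":[0,0,-0.056],"angular":[0,0,0]},{"travel":[0,0,-0.076],"angular":[0,0,0]},{"travel":[0,0,-0.096],"angular":[0,0,0]},{"travel":[0,0,-0.116],"angular":[0,0,0]},{"travel":[0,0,-0.132],"angular":[0,0,0]},{"travel":[0,0,-0.144],"angular":[0,0,0]},{"travel":[0,0,-0.15],"angular":[0,0,0]},{"travel":[0,0,-0.15],"angular":[0,0,0]}]'; python3 go.py .5918 -.3178 .27 87.5
python3 -c "
from h import *
a=env.get_image('side');cv2.imwrite('pics/s3.png',cv2.resize(a[60:260,180:380,::-1],None,fx=3,fy=3))"
```

```text
t: 5.47
tool_pos: [0.5163, 0.1016, 0.2707]
ee_rot: [3.14, -0.0, 1.527]
contact_force: [0.0, 0.2, -1.8]
width: 0.309
t 5.47 pos [0.5163 0.1016 0.2707] rot [179.91  -0.02  87.48] w 0.309 F [ 0.   0.2 -1.8]
travel [-0.4157  0.0938  0.0008] ang [ 0.0016 -0.0003 -0.0004] dist 0.42613490168752255
```

View pics/s3.png

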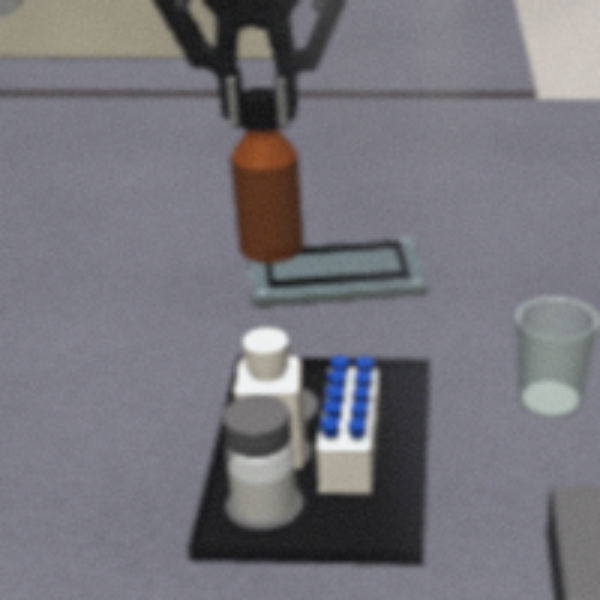

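Flask hangs upright in the jaws (zoom 265,190); the others are undisturbed.

```bash
python3 -m pendant '[{"travel":[-0.008,0.002,0],"angular":[0,0,0]},{"travel":[-0.025,0.006,0],"angular":[0,0,0]},{"travel":[-0.05,0.011,0],"angular":[0,0,0]},{"travel":[-0.079,0.018,0],"angular":[0,0,0]},{"travel":[-0.108,0.024,0],"angular":[0,0,0]},{"travel":[-0.137,0.031,0],"angular":[0,0,0]},{"travel":[-0.166,0.038,0],"angular":[0,0,0]},{"travel":[-0.195,0.044,0],"angular":[0,0,0]},{"travel":[-0.224,0.051,0],"angular":[0,0,0]},{"travel":[-0.254,0.057,0],"angular":[0,0,0]},{"travel":[-0.283,0.064,0],"angular":[0,0,0]},{"travel":[-0.312,0.07,0],"angular":[0,0,0]},{"travel":[-0.341,0.077,0],"angular":[0,0,0]},{"travel":[-0.366,0.083,0],"angular":[0,0,0]},{"travel":[-0.387,0.087,0],"angular":[0,0,0]},{"travel":[-0.403,0.091,0],"angular":[0,0,0]},{"travel":[-0.416,0.094,0],"angular":[0,0,0]},{"travel":[-0.416,0.094,0],"angular":[0,0,0]},{"travel":[-0.416,0.094,0],"angular":[0,0,0]}]'; python3 go.py .5918 -.3178 .121 87.5
```

```text
t: 7.1
tool_pos: [0.5916, -0.3184, 0.2686]
ee_rot: [-3.141, -0.001, 1.526]
contact_force: [-0.1, 0.8, -2.0]
width: 0.308
t 7.1 pos [ 0.5916 -0.3184  0.2686] rot [-179.95   -0.04   87.45] w 0.308 F [-0.1  0.8 -2. ]
travel [0.0005 0.0003 0.1476] ang [-0.0009 -0.0007 -0.0009] dist 0.14760512123405625
```

```bash
python3 -m pendant '[{"travel":[0,0,0.01],"angular":[0,0,0]},{"travel":[0,0,0.03],"angular":[0,0,0]},{"travel":[0,0,0.055],"angular":[0,0,0]},{"travel":[0,0,0.08],"angular":[0,0,0]},{"travel":[0,0,0.103],"angular":[0,0,0]},{"travel":[0,0,0.12],"angular":[0,0,0]},{"travel":[0,0,0.132],"angular":[0,0,0]},{"travel":[0,0,0.139],"angular":[0,0,0]},{"travel":[0,0,0.143],"angular":[0,0,0]},{"travel":[0,0,0.146],"angular":[0,0,0]},{"travel":[0,0,0.146],"angular":[0,0,0]},{"travel":[0,0,0.146],"angular":[0,0,0]}]'; python3 go.py .5918 -.3178 .12 87.5
python3 -c "
from h import *
a=env.get_image('side');cv2.imwrite('pics/s4.png',cv2.resize(a[200:400,160:360,::-1],None,fx=3,fy=3))"; python3 go.py .5918 -.3178 .12 87.5
```

```text
t: 8.1
tool_pos: [0.592, -0.3183, 0.1242]
ee_rot: [3.141, 0.001, 1.527]
contact_force: [-0.1, 0.4, -1.6]
width: 0.315
t 8.1 pos [ 0.592  -0.3183  0.1242] rot [179.94   0.03  87.48] w 0.315 F [-0.1  0.4 -1.6]
travel [ 0.0005 -0.0002  0.0042] ang [ 0.001   0.0005 -0.0003] dist 0.004218293019534714
t 8.15 pos [ 0.592  -0.3183  0.1242] rot [179.94   0.03  87.48] w 0.307 F [-0.2  1.1 -1.7]
travel [ 0.0005 -0.0002  0.0042] ang [ 0.0011  0.0005 -0.0004] dist 0.004269989974088148
```

View pics/s4.png

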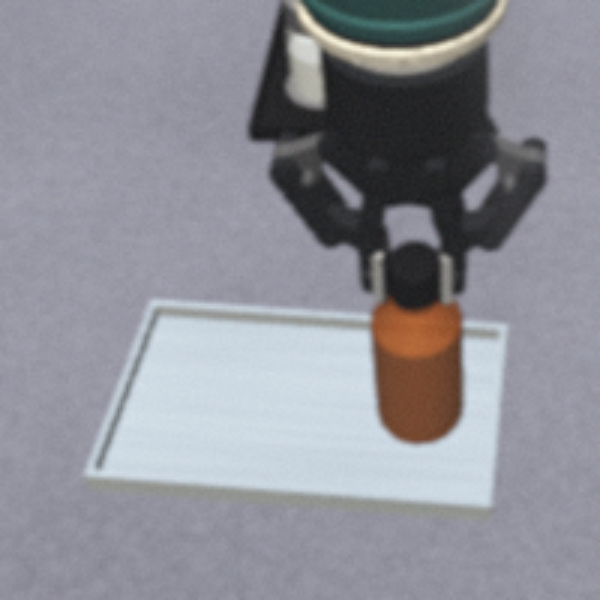

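Flask upright in the tray's far end, 4 mm above the floor.

```bash
python3 -m pendant '[{"travel":[0,0,0.002],"angular":[0,0,0]},{"travel":[0,0,0.003],"angular":[0,0,0]},{"travel":[0,0,0.004],"angular":[0,0,0]},{"travel":[0,0,0.004],"angular":[0,0,0]},{"travel":[0,0,0.004],"angular":[0,0,0]}]'; python3 go.py .5918 -.3178 .12 87.5
```

```text
t: 8.57
tool_pos: [0.592, -0.3183, 0.1202]
ee_rot: [3.14, 0.001, 1.527]
contact_force: [0.2, 1.3, 5.8]
width: 0.311
t 8.57 pos [ 0.592  -0.3183  0.1202] rot [179.93   0.03  87.48] w 0.311 F [0.2 1.3 5.8]
travel [ 0.0005 -0.0003  0.0002] ang [ 0.0012  0.0006 -0.0004] dist 0.0006196296665768726
```

```bash
python3 -m pendant '[{"travel":[0,0,0],"angular":[0,0,0]},{"travel":[0,0,0],"angular":[0,0,0]},{"travel":[0,0,0],"angular":[0,0,0]},{"travel":[0,0,0],"angular":[0,0,0]},{"travel":[0,0,-0.005],"angular":[0,0,0]},{"travel":[0,0,-0.02],"angular":[0,0,0]},{"travel":[0,0,-0.05],"angular":[0,0,0]},{"travel":[0,0,-0.08],"angular":[0,0,0]},{"travel":[0,0,-0.1],"angular":[0,0,0]},{"travel":[0,0,-0.1],"angular":[0,0,0]}]' 110; python3 go.py .5135 .0385 .22 87.5;python3 -c "
from h import *
a=env.get_image('side');cv2.imwrite('pics/s5.png',cv2.resize(a[200:400,160:360,::-1],None,fx=3,fy=3))"; python3 go.py .5135 .0385 .22 87.5
```

```text
t: 9.4
tool_pos: [0.5928, -0.3188, 0.2264]
ee_rot: [3.135, 0.004, 1.527]
contact_force: [-0.2, -1.0, 0.6]
width: 0.568
t 9.4 pos [ 0.5928 -0.3188  0.2264] rot [179.61   0.21  87.48] w 0.568 F [-0.2 -1.   0.6]
travel [ 0.3535 -0.095   0.0045] ang [ 0.0068  0.0036 -0.0004] dist 0.36608021251055856
t 9.45 pos [ 0.5925 -0.3186  0.2236] rot [179.74   0.14  87.48] w 0.571 F [0.2 0.1 0.3]
travel [ 0.3533 -0.0946  0.0023] ang [ 0.0046  0.0024 -0.0004] dist 0.36570337881720627
```

View pics/s5.png

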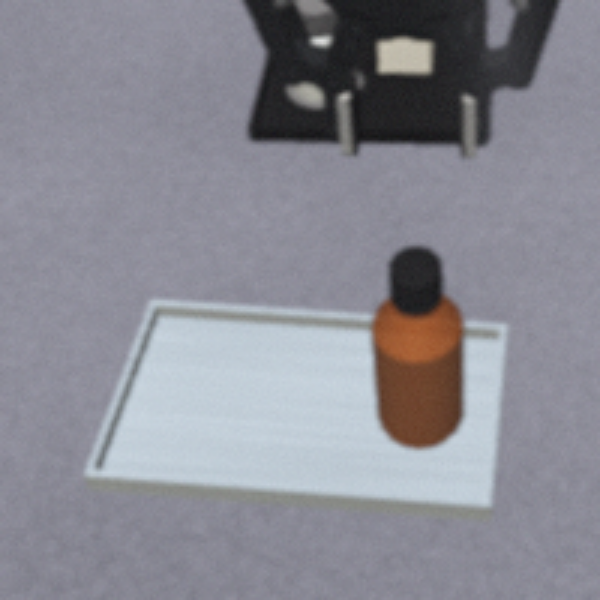

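Flask stands upright in the far end of the steel tray (zoom 418,345). On to the square bottle.

```bash
python3 -m pendant '[{"travel":[0.03,-0.008,0],"angular":[0,0,0]},{"travel":[0.07,-0.019,0],"angular":[0,0,0]},{"travel":[0.11,-0.03,0],"angular":[0,0,0]},{"travel":[0.15,-0.04,0],"angular":[0,0,0]},{"travel":[0.19,-0.051,0],"angular":[0,0,0]},{"travel":[0.23,-0.062,0],"angular":[0,0,0]},{"travel":[0.27,-0.073,0],"angular":[0,0,0]},{"travel":[0.305,-0.082,0],"angular":[0,0,0]},{"travel":[0.335,-0.09,0],"angular":[0,0,0]},{"travel":[0.353,-0.095,0],"angular":[0,0,0]},{"travel":[0.353,-0.095,0],"angular":[0,0,0]},{"travel":[0.353,-0.095,0],"angular":[0,0,0]},{"travel":[0.353,-0.095,0],"angular":[0,0,0]}]' 85; python3 go.py .5135 .0385 .102 87.5
```

```text
t: 10.53
tool_pos: [0.5123, 0.0383, 0.2191]
ee_rot: [-3.141, 0.0, 1.527]
contact_force: [0.1, -0.1, -0.8]
width: 0.664
t 10.53 pos [0.5123 0.0383 0.2191] rot [-179.98    0.02   87.49] w 0.664 F [ 0.1 -0.1 -0.8]
travel [0.0003 0.0012 0.1171] ang [-0.0004  0.0003 -0.0003] dist 0.1171536265395274
```

```bash
python3 -m pendant '[{"travel":[0,0.001,0.025],"angular":[0,0,0]},{"travel":[0,0.001,0.05],"angular":[0,0,0]},{"travel":[0,0.001,0.075],"angular":[0,0,0]},{"travel":[0,0.001,0.095],"angular":[0,0,0]},{"travel":[0,0.001,0.108],"angular":[0,0,0]},{"travel":[0,0.001,0.115],"angular":[0,0,0]},{"travel":[0,0.001,0.117],"angular":[0,0,0]},{"travel":[0,0.001,0.117],"angular":[0,0,0]},{"travel":[0,0.001,0.117],"angular":[0,0,0]}]'; python3 go.py .5135 .0385 .102 87.5
python3 -c "
from h import *
a=env.get_image('side');cv2.imwrite('pics/s6.png',cv2.resize(a[80:260,200:380,::-1],None,fx=3,fy=3))"; python3 go.py .5135 .0385 .102 87.5
```

```text
t: 11.28
tool_pos: [0.5139, 0.0385, 0.1035]
ee_rot: [3.14, -0.0, 1.527]
contact_force: [0.2, 0.0, 0.1]
width: 0.668
t 11.28 pos [0.5139 0.0385 0.1035] rot [179.92  -0.    87.47] w 0.668 F [0.2 0.  0.1]
travel [ 0.     -0.0004  0.0015] ang [ 0.0014 -0.0001 -0.0006] dist 0.0015272783369490604
t 11.33 pos [0.5139 0.0385 0.1035] rot [179.91  -0.01  87.47] w 0.667 F [ 0.1  0.3 -0.2]
travel [-0.     -0.0004  0.0015] ang [ 0.0016 -0.0001 -0.0005] dist 0.0015867910953090542
```

View pics/s6.png

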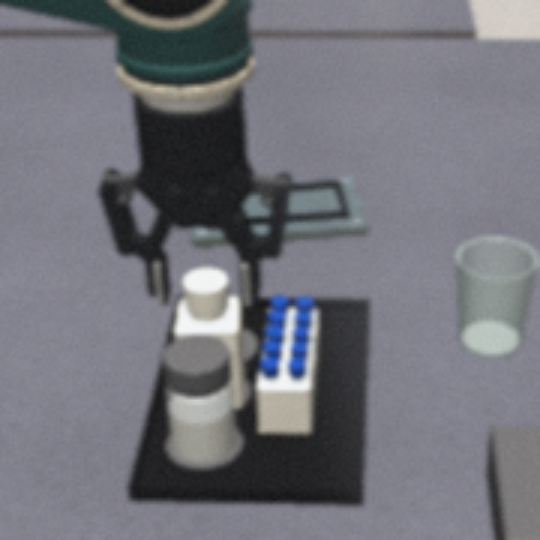

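Fingers straddle the white cap symmetrically (zoom 155 and 248, cap at 207). Closing and lifting.

```bash
python3 -m pendant '[{"travel":[0,0,0],"angular":[0,0,0]},{"travel":[0,0,0],"angular":[0,0,0]},{"travel":[0,0,0],"angular":[0,0,0]},{"travel":[0,0,0],"angular":[0,0,0]},{"travel":[0,0,0],"angular":[0,0,0]},{"travel":[0,0,0],"angular":[0,0,0]},{"travel":[0,0,0],"angular":[0,0,0]},{"travel":[0,0,-0.006],"angular":[0,0,0]},{"travel":[0,0,-0.018],"angular":[0,0,0]},{"travel":[0,0,-0.036],"angular":[0,0,0]},{"travel":[0,0,-0.056],"angular":[0,0,0]},{"travel":[0,0,-0.076],"angular":[0,0,0]},{"travel":[0,0,-0.096],"angular":[0,0,0]},{"travel":[0,0,-0.116],"angular":[0,0,0]},{"travel":[0,0,-0.132],"angular":[0,0,0]},{"travel":[0,0,-0.144],"angular":[0,0,0]},{"travel":[0,0,-0.15],"angular":[0,0,0]},{"travel":[0,0,-0.15],"angular":[0,0,0]}]' 255 40; python3 go.py .5271 -.3112 .2535 87.5
python3 -c "
from h import *
a=env.get_image('side');cv2.imwrite('pics/s7.png',cv2.resize(a[80:260,200:380,::-1],None,fx=3,fy=3))"; python3 go.py .5271 -.3112 .2535 87.5
```

```text
t: 12.83
tool_pos: [0.5136, 0.0386, 0.2538]
ee_rot: [3.14, -0.0, 1.527]
contact_force: [0.3, -0.2, -2.1]
width: 0.386
t 12.83 pos [0.5136 0.0386 0.2538] rot [179.9   -0.01  87.48] w 0.386 F [ 0.3 -0.2 -2.1]
travel [-0.3489  0.0289  0.0003] ang [ 0.0018 -0.0001 -0.0003] dist 0.35010275972634813
t 12.88 pos [0.5134 0.0386 0.2525] rot [179.98  -0.    87.48] w 0.379 F [ 0.1 -0.2 -2.2]
travel [-0.3489  0.0291 -0.001 ] ang [ 0.0003 -0.     -0.0004] dist 0.3501083829466856
```

View pics/s7.png

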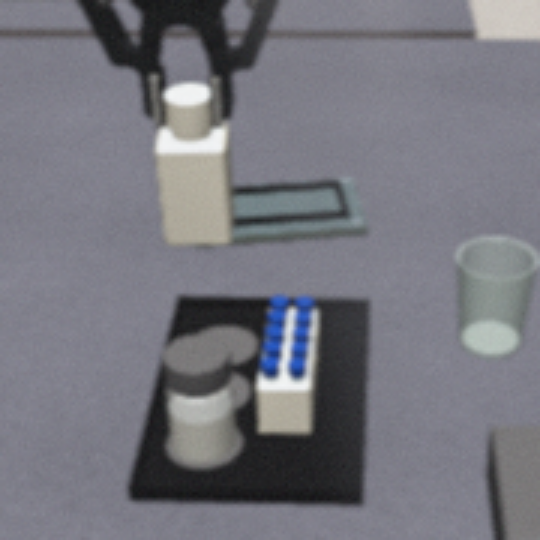

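Square bottle held upright, jar and rack undisturbed. To the tray's middle.

```bash
python3 -m pendant '[{"travel":[-0.008,0.001,0],"angular":[0,0,0]},{"travel":[-0.024,0.002,0],"angular":[0,0,0]},{"travel":[-0.048,0.004,0],"angular":[0,0,0]},{"travel":[-0.076,0.006,0],"angular":[0,0,0]},{"travel":[-0.104,0.009,0],"angular":[0,0,0]},{"travel":[-0.132,0.011,0],"angular":[0,0,0]},{"travel":[-0.16,0.013,0],"angular":[0,0,0]},{"travel":[-0.188,0.016,0],"angular":[0,0,0]},{"travel":[-0.216,0.018,0],"angular":[0,0,0]},{"travel":[-0.244,0.02,0],"angular":[0,0,0]},{"travel":[-0.272,0.023,0],"angular":[0,0,0]},{"travel":[-0.298,0.025,0],"angular":[0,0,0]},{"travel":[-0.32,0.027,0],"angular":[0,0,0]},{"travel":[-0.337,0.028,0],"angular":[0,0,0]},{"travel":[-0.346,0.029,0],"angular":[0,0,0]},{"travel":[-0.349,0.029,0],"angular":[0,0,0]},{"travel":[-0.349,0.029,0],"angular":[0,0,0]},{"travel":[-0.349,0.029,0],"angular":[0,0,0]}]'; python3 go.py .5271 -.3112 .1035 87.5
```

```text
t: 14.38
tool_pos: [0.527, -0.3106, 0.2522]
ee_rot: [-3.141, -0.0, 1.527]
contact_force: [0.1, 0.2, -0.3]
width: 0.384
t 14.38 pos [ 0.527  -0.3106  0.2522] rot [-179.99   -0.02   87.5 ] w 0.384 F [ 0.1  0.2 -0.3]
travel [-0.0006  0.0001  0.1487] ang [-0.0001 -0.0003  0.0001] dist 0.14871342960910153
```

```bash
python3 -m pendant '[{"travel":[0,0,0.01],"angular":[0,0,0]},{"travel":[0,0,0.03],"angular":[0,0,0]},{"travel":[0,0,0.055],"angular":[0,0,0]},{"travel":[0,0,0.08],"angular":[0,0,0]},{"travel":[0,0,0.103],"angular":[0,0,0]},{"travel":[0,0,0.12],"angular":[0,0,0]},{"travel":[0,0,0.132],"angular":[0,0,0]},{"travel":[0,0,0.139],"angular":[0,0,0]},{"travel":[0,0,0.143],"angular":[0,0,0]},{"travel":[0,0,0.146],"angular":[0,0,0]},{"travel":[0,0,0.147],"angular":[0,0,0]},{"travel":[0,0,0.147],"angular":[0,0,0]},{"travel":[0,0,0.147],"angular":[0,0,0]}]'; python3 go.py .5271 -.3112 .1035 87.5
```

```text
t: 15.47
tool_pos: [0.5272, -0.3115, 0.1061]
ee_rot: [3.141, 0.001, 1.527]
contact_force: [-0.6, 0.7, -1.8]
width: 0.382
t 15.47 pos [ 0.5272 -0.3115  0.1061] rot [179.95   0.03  87.48] w 0.382 F [-0.6  0.7 -1.8]
travel [ 0.0003 -0.0002  0.0026] ang [ 0.0009  0.0005 -0.0004] dist 0.0026040568418808827
```

```bash
python3 -m pendant '[{"travel":[0,0,0.001],"angular":[0,0,0]},{"travel":[0,0,0.002],"angular":[0,0,0]},{"travel":[0,0,0.0026],"angular":[0,0,0]},{"travel":[0,0,0.0026],"angular":[0,0,0]},{"travel":[0,0,0.0026],"angular":[0,0,0]}]'; python3 go.py .5271 -.3112 .1035 87.5;python3 -c "
from h import *
a=env.get_image('side');cv2.imwrite('pics/s8.png',cv2.resize(a[200:400,160:360,::-1],None,fx=3,fy=3))"
```

```text
t: 15.88
tool_pos: [0.5272, -0.3114, 0.1032]
ee_rot: [3.141, 0.0, 1.527]
contact_force: [0.4, 1.1, 3.8]
width: 0.379
t 15.88 pos [ 0.5272 -0.3114  0.1032] rot [179.96   0.02  87.48] w 0.379 F [0.4 1.1 3.8]
travel [ 0.0002 -0.0001 -0.0003] ang [ 0.0007  0.0004 -0.0004] dist 0.00035410304553374
```

View pics/s8.png

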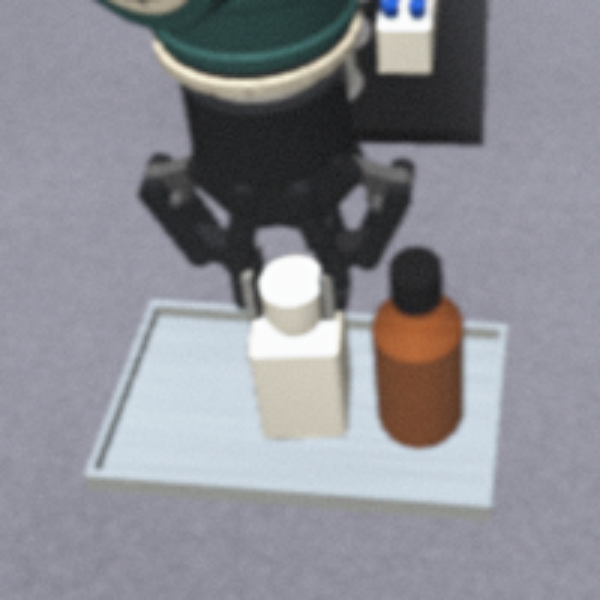

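Square bottle stands upright on the tray floor next to the flask. Releasing.

```bash
python3 -m pendant '[{"travel":[0,0,0],"angular":[0,0,0]},{"travel":[0,0,0],"angular":[0,0,0]},{"travel":[0,0,0],"angular":[0,0,0]},{"travel":[0,0,0],"angular":[0,0,0]},{"travel":[0,0,-0.005],"angular":[0,0,0]},{"travel":[0,0,-0.02],"angular":[0,0,0]},{"travel":[0,0,-0.05],"angular":[0,0,0]},{"travel":[0,0,-0.08],"angular":[0,0,0]},{"travel":[0,0,-0.1],"angular":[0,0,0]},{"travel":[0,0,-0.1],"angular":[0,0,0]},{"travel":[0,0,-0.1],"angular":[0,0,0]}]' 115; python3 -c "
from h import *
a=env.get_image('side');cv2.imwrite('pics/s9.png',a[:,:,::-1]);a=env.get_image('top');cv2.imwrite('pics/t9.png',a[:,:,::-1])"; python3 go.py .511 -.0255 .18 -2.5
```

```text
t: 16.85
tool_pos: [0.5274, -0.3116, 0.2052]
ee_rot: [3.139, 0.002, 1.527]
contact_force: [-0.0, 0.2, -0.6]
width: 0.55
t 16.95 pos [ 0.5268 -0.3112  0.2025] rot [-179.97   -0.02   87.48] w 0.547 F [ 0.4  0.1 -1.3]
travel [ 0.2847 -0.0283  0.0226] ang [-0.0006  0.0001  1.5704] dist 0.28698102164561623
```

View pics/s9.png

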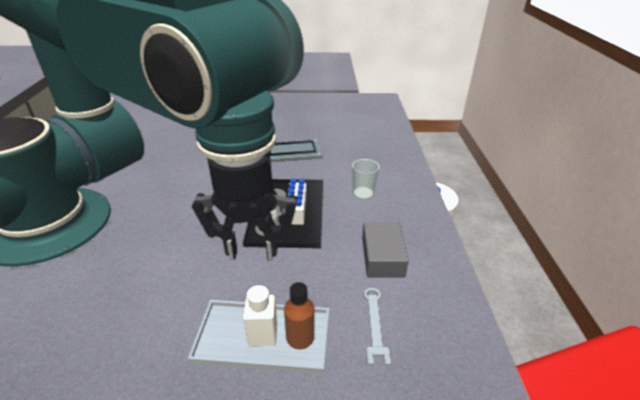

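```bash
python3 - <<'E'
import cv2
im=cv2.imread('pics/t9.png')
cv2.imwrite('pics/z9.png',cv2.resize(im[195:290,240:370],None,fx=6,fy=6,interpolation=cv2.INTER_CUBIC))
E
```

```text
(no output)
```

View pics/z9.png

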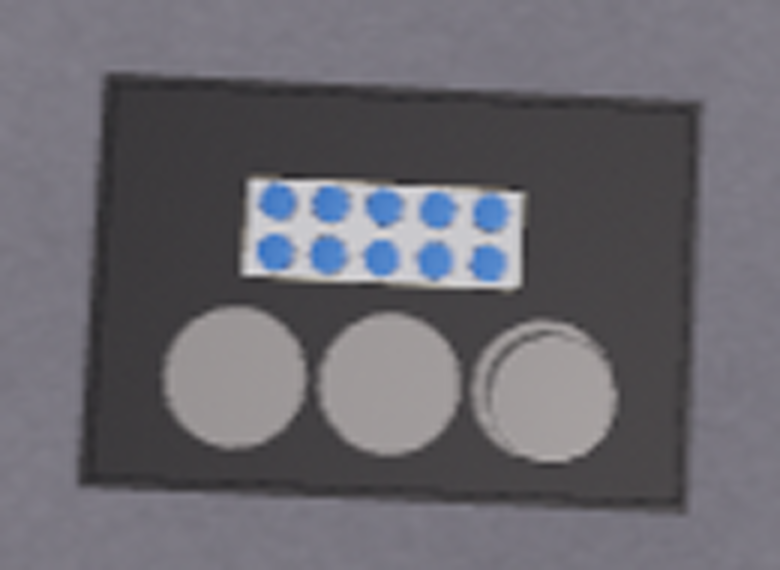

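Both bottles stand in the tray; the two marks now show clear at zoom (236,377) and (389,384), rack unmoved.

```bash
python3 - <<'E'
from h import *
for z,u in((.004,(236,377)),(.004,(389,384)),(.09,(553,398)),(.004,(545,391))):
    print(onz('top',(np.array(u)+.5)/6-.5+[240,195],z))
E
python3 -m pendant '[{"travel":[0.02,-0.002,0],"angular":[0,0,0.12]},{"travel":[0.045,-0.004,0],"angular":[0,0,0.24]},{"travel":[0.07,-0.007,0],"angular":[0,0,0.36]},{"travel":[0.095,-0.01,0],"angular":[0,0,0.48]},{"travel":[0.12,-0.012,0],"angular":[0,0,0.6]},{"travel":[0.145,-0.014,0],"angular":[0,0,0.72]},{"travel":[0.17,-0.017,0],"angular":[0,0,0.84]},{"travel":[0.195,-0.02,0],"angular":[0,0,0.96]},{"travel":[0.22,-0.022,0],"angular":[0,0,1.08]},{"travel":[0.245,-0.024,0],"angular":[0,0,1.2]},{"travel":[0.265,-0.026,0],"angular":[0,0,1.32]},{"travel":[0.28,-0.028,0],"angular":[0,0,1.44]},{"travel":[0.285,-0.028,0],"angular":[0,0,1.54]},{"travel":[0.285,-0.028,0],"angular":[0,0,1.57]},{"travel":[0.285,-0.028,0],"angular":[0,0,1.57]},{"travel":[0.285,-0.028,0],"angular":[0,0,1.57]}]' 30; python3 go.py .511 -.0255 .079 -2.5
```

```text
[0.5157204  0.10247971 0.004     ]
[0.51313702 0.03907691 0.004     ]
[ 0.5111422  -0.02533491  0.09      ]
[ 0.51055295 -0.02572812  0.004     ]
t: 18.28
tool_pos: [0.5113, -0.0253, 0.202]
ee_rot: [-3.142, 0.001, -0.042]
contact_force: [-0.1, -0.9, -0.0]
width: 0.881
t 18.28 pos [ 0.5113 -0.0253  0.202 ] rot [-180.      0.07   -2.38] w 0.881 F [-0.1 -0.9 -0. ]
travel [-0.0001  0.0002  0.123 ] ang [-0.0001  0.0013  0.0021] dist 0.12296348650601853
```

```bash
python3 -m pendant '[{"travel":[0,0,0.025],"angular":[0,0,0]},{"travel":[0,0,0.05],"angular":[0,0,0]},{"travel":[0,0,0.075],"angular":[0,0,0]},{"travel":[0,0,0.098],"angular":[0,0,0]},{"travel":[0,0,0.112],"angular":[0,0,0]},{"travel":[0,0,0.12],"angular":[0,0,0]},{"travel":[0,0,0.122],"angular":[0,0,0]},{"travel":[0,0,0.122],"angular":[0,0,0]},{"travel":[0,0,0.122],"angular":[0,0,0]}]'; python3 go.py .511 -.0255 .079 -2.5
python3 -c "
from h import *
a=env.get_image('side');cv2.imwrite('pics/s10.png',cv2.resize(a[80:260,200:380,::-1],None,fx=3,fy=3))"
```

```text
t: 19.03
tool_pos: [0.512, -0.0255, 0.0817]
ee_rot: [3.142, -0.001, -0.043]
contact_force: [-0.4, -0.3, 0.3]
width: 0.88
t 19.03 pos [ 0.512  -0.0255  0.0817] rot [180.    -0.06  -2.46] w 0.88 F [-0.4 -0.3  0.3]
travel [-0.001   0.0001  0.0027] ang [ 0.0001 -0.0011  0.0007] dist 0.002863555137988367
```

View pics/s10.png

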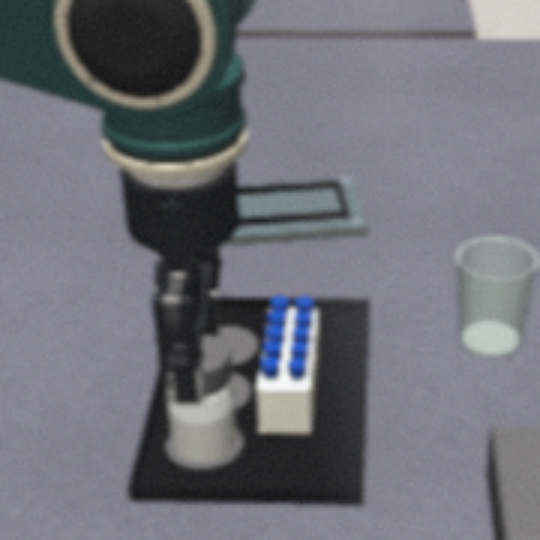

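Fingers either side of the jar lid along y; centre agrees with the measured point. Down 2 mm, close, lift.

```bash
python3 -m pendant '[{"travel":[0,0,0.002],"angular":[0,0,0]},{"travel":[0,0,0.002],"angular":[0,0,0]},{"travel":[0,0,0.002],"angular":[0,0,0]},{"travel":[0,0,0.002],"angular":[0,0,0]},{"travel":[0,0,0.002],"angular":[0,0,0]},{"travel":[0,0,0.002],"angular":[0,0,0]},{"travel":[0,0,0.002],"angular":[0,0,0]},{"travel":[0,0,0.002],"angular":[0,0,0]}]' 255 40; python3 go.py .4624 -.3046 .24 -2.5
```

```text
t: 19.75
tool_pos: [0.5118, -0.0253, 0.0793]
ee_rot: [3.142, -0.001, -0.043]
contact_force: [0.7, 0.6, 5.5]
width: 0.565
t 19.75 pos [ 0.5118 -0.0253  0.0793] rot [180.    -0.05  -2.47] w 0.565 F [0.7 0.6 5.5]
travel [-0.0372  0.2811 -0.1607] ang [ 0.     -0.0009  0.0005] dist 0.32594554841608403
```

```bash
python3 -m pendant '[{"travel":[0,0,-0.006],"angular":[0,0,0]},{"travel":[0,0,-0.018],"angular":[0,0,0]},{"travel":[0,0,-0.036],"angular":[0,0,0]},{"travel":[0,0,-0.056],"angular":[0,0,0]},{"travel":[0,0,-0.076],"angular":[0,0,0]},{"travel":[0,0,-0.096],"angular":[0,0,0]},{"travel":[0,0,-0.112],"angular":[0,0,0]},{"travel":[0,0,-0.12],"angular":[0,0,0]},{"travel":[-0.001,0.008,-0.12],"angular":[0,0,0]},{"travel":[-0.003,0.024,-0.12],"angular":[0,0,0]},{"travel":[-0.007,0.05,-0.12],"angular":[0,0,0]},{"travel":[-0.01,0.078,-0.12],"angular":[0,0,0]},{"travel":[-0.014,0.106,-0.12],"angular":[0,0,0]},{"travel":[-0.018,0.134,-0.12],"angular":[0,0,0]},{"travel":[-0.021,0.162,-0.12],"angular":[0,0,0]},{"travel":[-0.025,0.19,-0.12],"angular":[0,0,0]},{"travel":[-0.029,0.218,-0.12],"angular":[0,0,0]},{"travel":[-0.032,0.242,-0.12],"angular":[0,0,0]},{"travel":[-0.034,0.258,-0.12],"angular":[0,0,0]},{"travel":[-0.035,0.266,-0.12],"angular":[0,0,0]}]'; python3 -c "
from h import *
a=env.get_image('side');cv2.imwrite('pics/s11.png',a[:,:,::-1])"; python3 go.py .4624 -.3046 .079 -2.5
```

```text
t: 21.42
tool_pos: [0.4639, -0.2916, 0.1974]
ee_rot: [-3.141, 0.002, -0.045]
contact_force: [0.9, 0.4, -0.8]
width: 0.558
t 21.47 pos [ 0.464  -0.2917  0.1975] rot [-179.97    0.09   -2.58] w 0.558 F [-1.4 -0.9 -1.6]
travel [-0.0008  0.013   0.1185] ang [-0.0004  0.0016 -0.0014] dist 0.11925605351208841
```

View pics/s11.png

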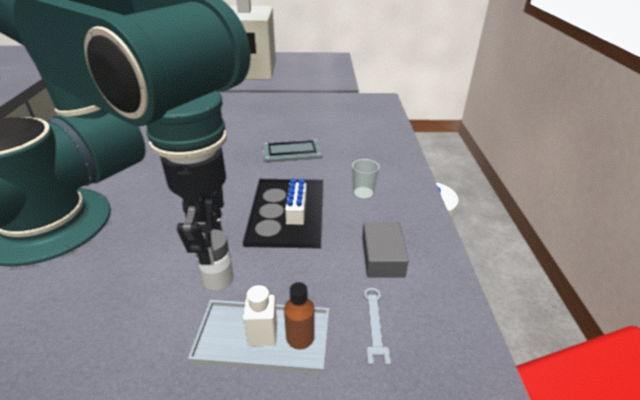

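Jar held upright short of the tray's near end. Lowering.

```bash
python3 -m pendant '[{"travel":[0,0.006,0],"angular":[0,0,0]},{"travel":[-0.001,0.013,0.008],"angular":[0,0,0]},{"travel":[-0.001,0.013,0.025],"angular":[0,0,0]},{"travel":[-0.001,0.013,0.048],"angular":[0,0,0]},{"travel":[-0.001,0.013,0.07],"angular":[0,0,0]},{"travel":[-0.001,0.013,0.09],"angular":[0,0,0]},{"travel":[-0.001,0.013,0.103],"angular":[0,0,0]},{"travel":[-0.001,0.013,0.11],"angular":[0,0,0]},{"travel":[-0.001,0.013,0.114],"angular":[0,0,0]},{"travel":[-0.001,0.013,0.116],"angular":[0,0,0]},{"travel":[-0.001,0.013,0.116],"angular":[0,0,0]},{"travel":[-0.001,0.013,0.116],"angular":[0,0,0]}]'; python3 go.py .4624 -.3046 .0793 -2.5
```

```text
t: 22.47
tool_pos: [0.4639, -0.3028, 0.0836]
ee_rot: [3.141, -0.001, -0.043]
contact_force: [0.2, -0.4, -1.8]
width: 0.565
t 22.47 pos [ 0.4639 -0.3028  0.0836] rot [179.96  -0.06  -2.47] w 0.565 F [ 0.2 -0.4 -1.8]
travel [-0.0014  0.0019  0.0043] ang [ 0.0007 -0.0011  0.0005] dist 0.004941858905685704
```

```bash
python3 -m pendant '[{"travel":[-0.001,0.001,0.0015],"angular":[0,0,0]},{"travel":[-0.001,0.001,0.003],"angular":[0,0,0]},{"travel":[-0.001,0.001,0.0042],"angular":[0,0,0]},{"travel":[-0.001,0.001,0.0042],"angular":[0,0,0]},{"travel":[-0.001,0.001,0.0042],"angular":[0,0,0]}]'; python3 go.py .4624 -.3046 .0793 -2.5;python3 -c "
from h import *
a=env.get_image('side');cv2.imwrite('pics/s12.png',cv2.resize(a[200:400,160:360,::-1],None,fx=3,fy=3))"
```

```text
t: 22.88
tool_pos: [0.4628, -0.3037, 0.0794]
ee_rot: [3.141, -0.001, -0.043]
contact_force: [-1.4, 1.1, 5.9]
width: 0.559
t 22.88 pos [ 0.4628 -0.3037  0.0794] rot [179.97  -0.06  -2.48] w 0.559 F [-1.4  1.1  5.9]
travel [-0.0003  0.0009  0.0001] ang [ 0.0006 -0.001   0.0004] dist 0.0009686350280027668
```

View pics/s12.png

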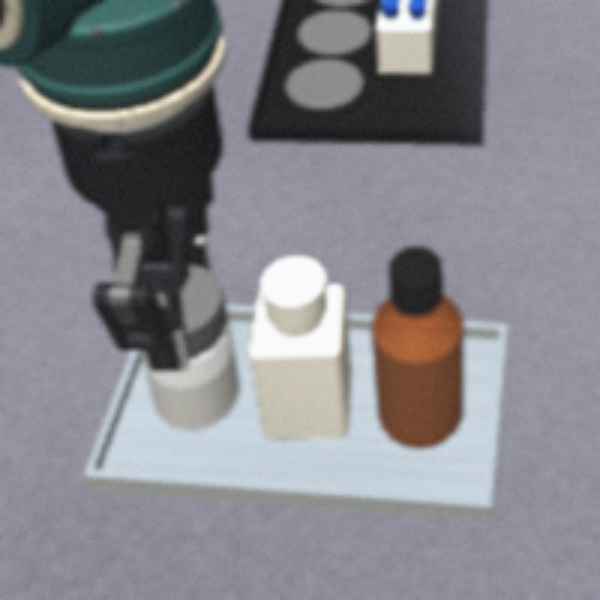

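Jar on the tray floor, clear of the square bottle. Releasing and rising.

```bash
python3 -m pendant '[{"travel":[0,0,0],"angular":[0,0,0]},{"travel":[0,0,0],"angular":[0,0,0]},{"travel":[0,0,0],"angular":[0,0,0]},{"travel":[0,0,0],"angular":[0,0,0]},{"travel":[0,0,-0.005],"angular":[0,0,0]},{"travel":[0,0,-0.02],"angular":[0,0,0]},{"travel":[0,0,-0.05],"angular":[0,0,0]},{"travel":[0,0,-0.08],"angular":[0,0,0]},{"travel":[0,0,-0.11],"angular":[0,0,0]},{"travel":[0,0,-0.12],"angular":[0,0,0]},{"travel":[0,0,-0.12],"angular":[0,0,0]},{"travel":[0,0,-0.12],"angular":[0,0,0]}]' 50;  python3 -c "
from h import *
a=env.get_image('side');cv2.imwrite('pics/s13.png',cv2.resize(a[200:400,160:360,::-1],None,fx=3,fy=3))"; python3 go.py .5743 .041 .15 87.4
```

```text
t: 23.93
tool_pos: [0.4625, -0.3035, 0.1986]
ee_rot: [3.141, -0.001, -0.043]
contact_force: [0.1, 0.5, -0.6]
width: 0.807
t 23.98 pos [ 0.4622 -0.3033  0.1975] rot [-179.97    0.05   -2.48] w 0.802 F [ 0.4  0.6 -0.8]
travel [ 0.0971 -0.3488  0.0476] ang [-0.0011  0.0002 -1.5687] dist 0.36521638461132006
```

View pics/s13.png

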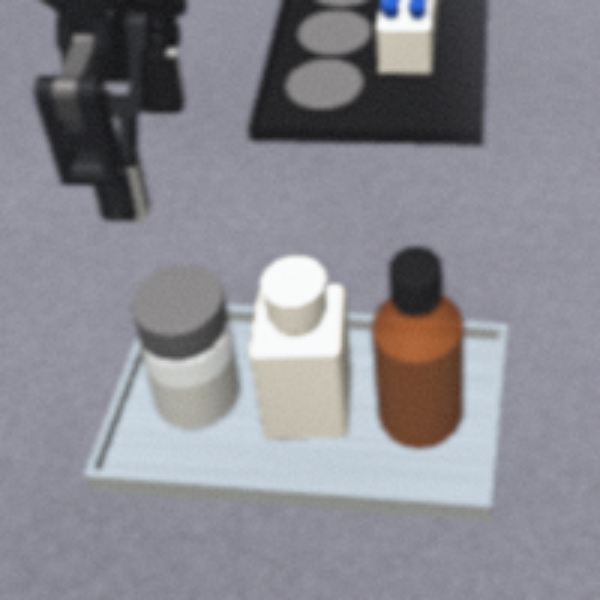

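All three stand in the steel tray (jar 190,345; square 300,350; flask 418,345 in the zoom). Now the rack.

```bash
python3 -m pendant '[{"travel":[0.006,-0.02,0],"angular":[0,0,-0.12]},{"travel":[0.014,-0.05,0],"angular":[0,0,-0.24]},{"travel":[0.022,-0.08,0],"angular":[0,0,-0.36]},{"travel":[0.031,-0.11,0],"angular":[0,0,-0.48]},{"travel":[0.039,-0.14,0],"angular":[0,0,-0.6]},{"travel":[0.047,-0.17,0],"angular":[0,0,-0.72]},{"travel":[0.056,-0.2,0],"angular":[0,0,-0.84]},{"travel":[0.064,-0.23,0],"angular":[0,0,-0.96]},{"travel":[0.072,-0.26,0],"angular":[0,0,-1.08]},{"travel":[0.081,-0.29,0],"angular":[0,0,-1.2]},{"travel":[0.089,-0.32,0],"angular":[0,0,-1.32]},{"travel":[0.095,-0.341,0],"angular":[0,0,-1.44]},{"travel":[0.097,-0.349,0],"angular":[0,0,-1.54]},{"travel":[0.097,-0.349,0],"angular":[0,0,-1.569]},{"travel":[0.097,-0.349,0],"angular":[0,0,-1.569]},{"travel":[0.097,-0.349,0],"angular":[0,0,-1.569]}]' 45; python3 go.py .5743 .041 .031 87.4
```

```text
t: 25.32
tool_pos: [0.574, 0.041, 0.1971]
ee_rot: [-3.14, 0.0, 1.524]
contact_force: [0.7, 1.1, -0.6]
width: 0.824
t 25.32 pos [0.574  0.041  0.1971] rot [-179.89    0.01   87.35] w 0.824 F [ 0.7  1.1 -0.6]
travel [0.     0.0006 0.1661] ang [-0.002   0.0002 -0.0009] dist 0.1661057189110636
```

```bash
python3 -m pendant '[{"travel":[0,0,0.03],"angular":[0,0,0]},{"travel":[0,0,0.06],"angular":[0,0,0]},{"travel":[0,0,0.085],"angular":[0,0,0]},{"travel":[0,0,0.1],"angular":[0,0,0]},{"travel":[0,0,0.105],"angular":[0,0,0]},{"travel":[0,0,0.105],"angular":[0,0,0]},{"travel":[0,0,0.105],"angular":[0,0,0]}]'; python3 go.py .5743 .041 .031 87.4;python3 -c "
from h import *
a=env.get_image('side');cv2.imwrite('pics/s14.png',cv2.resize(a[80:260,200:380,::-1],None,fx=3,fy=3))"
```

```text
t: 25.9
tool_pos: [0.5747, 0.0407, 0.0942]
ee_rot: [3.141, -0.0, 1.525]
contact_force: [0.8, -0.4, 0.7]
width: 0.822
t 25.9 pos [0.5747 0.0407 0.0942] rot [179.98  -0.    87.36] w 0.822 F [ 0.8 -0.4  0.7]
travel [ 0.0002 -0.0004  0.0632] ang [ 0.0004 -0.     -0.0007] dist 0.06320277240997232
```

View pics/s14.png

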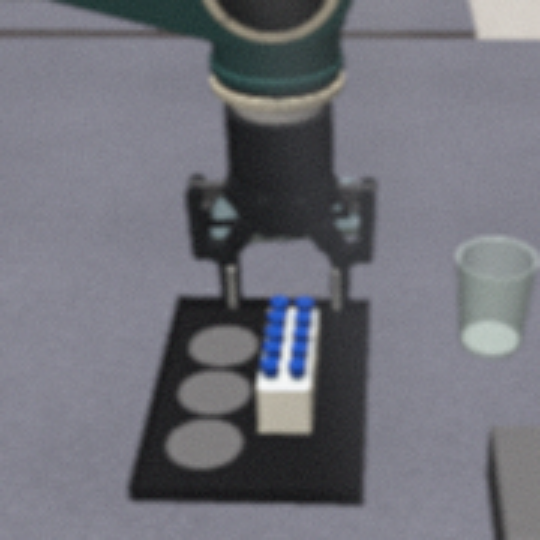

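Fingers (zoom 232 and 336) straddle the rack line (mid ~288). Descending and gripping.

```bash
python3 -m pendant '[{"travel":[0,0,0.015],"angular":[0,0,0]},{"travel":[0,0,0.032],"angular":[0,0,0]},{"travel":[0,0,0.047],"angular":[0,0,0]},{"travel":[0,0,0.057],"angular":[0,0,0]},{"travel":[0,0,0.062],"angular":[0,0,0]},{"travel":[0,0,0.063],"angular":[0,0,0]},{"travel":[0,0,0.063],"angular":[0,0,0]},{"travel":[0,0,0.063],"angular":[0,0,0]}]'; python3 go.py .5743 .041 .031 87.4;python3 -c "
from h import *
a=env.get_image('side');cv2.imwrite('pics/s15.png',cv2.resize(a[80:260,200:380,::-1],None,fx=3,fy=3))"
```

```text
t: 26.62
tool_pos: [0.575, 0.041, 0.0315]
ee_rot: [3.14, -0.0, 1.526]
contact_force: [-0.4, -0.1, 1.0]
width: 0.823
t 26.62 pos [0.575  0.041  0.0315] rot [179.93  -0.01  87.42] w 0.823 F [-0.4 -0.1  1. ]
travel [-0.     -0.0007  0.0005] ang [ 0.0013 -0.0001  0.0003] dist 0.0008541251762907009
```

View pics/s15.png

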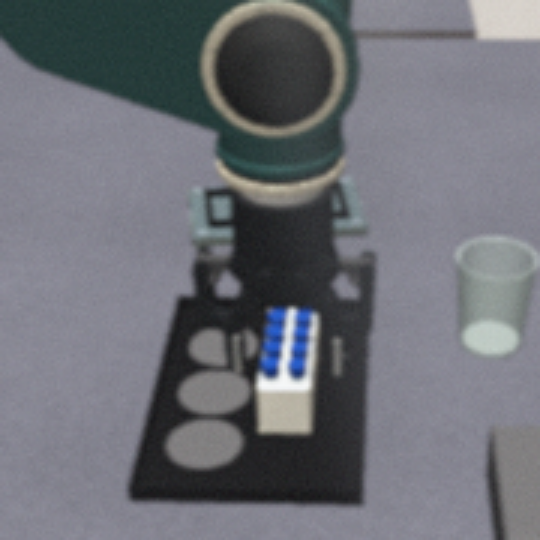

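```bash
python3 -m pendant '[{"travel":[0,0,0],"angular":[0,0,0]},{"travel":[0,0,0],"angular":[0,0,0]},{"travel":[0,0,0],"angular":[0,0,0]},{"travel":[0,0,0],"angular":[0,0,0]},{"travel":[0,0,0],"angular":[0,0,0]},{"travel":[0,0,0],"angular":[0,0,0]},{"travel":[0,0,0],"angular":[0,0,0]},{"travel":[0,0,0],"angular":[0,0,0]}]' 255 50; python3 go.py .551 .328 .132 8.3
```

```text
t: 27.33
tool_pos: [0.5748, 0.041, 0.0311]
ee_rot: [3.141, -0.0, 1.526]
contact_force: [-0.8, 0.9, 6.3]
width: 0.466
t 27.33 pos [0.5748 0.041  0.0311] rot [179.95  -0.    87.42] w 0.466 F [-0.8  0.9  6.3]
travel [ 0.2856 -0.0366 -0.1009] ang [ 0.0007 -0.0006  1.381 ] dist 0.3051269836841846
```

```bash
python3 -m pendant '[{"travel":[0,0,-0.005],"angular":[0,0,0]},{"travel":[0,0,-0.015],"angular":[0,0,0]},{"travel":[0,0,-0.03],"angular":[0,0,0]},{"travel":[0,0,-0.048],"angular":[0,0,0]},{"travel":[0,0,-0.066],"angular":[0,0,0]},{"travel":[0,0,-0.082],"angular":[0,0,0]},{"travel":[0,0,-0.094],"angular":[0,0,0]},{"travel":[0,0,-0.1],"angular":[0,0,0]},{"travel":[0,0,-0.1],"angular":[0,0,0]},{"travel":[0,0,-0.1],"angular":[0,0,0]}]'; python3 go.py .551 .328 .132 8.3;python3 -c "
from h import *
a=env.get_image('side');cv2.imwrite('pics/s16.png',cv2.resize(a[80:260,200:380,::-1],None,fx=3,fy=3))"
```

```text
t: 28.17
tool_pos: [0.5743, 0.041, 0.1301]
ee_rot: [-3.141, 0.0, 1.526]
contact_force: [-0.4, 0.2, -2.9]
width: 0.463
t 28.17 pos [0.5743 0.041  0.1301] rot [-179.98    0.     87.42] w 0.463 F [-0.4  0.2 -2.9]
travel [ 0.2857 -0.0362 -0.0019] ang [-0.0003  0.0002  1.3809] dist 0.28796287930977826
```

View pics/s16.png

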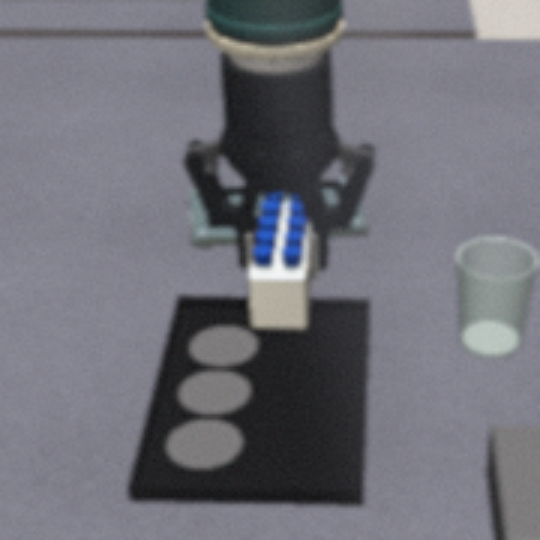

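Rack held level; bay empty. To the dock, turning.

```bash
python3 -m pendant '[{"travel":[0.006,-0.001,0],"angular":[0,0,0.03]},{"travel":[0.019,-0.002,0],"angular":[0,0,0.09]},{"travel":[0.038,-0.005,0],"angular":[0,0,0.18]},{"travel":[0.06,-0.008,0],"angular":[0,0,0.28]},{"travel":[0.082,-0.01,0],"angular":[0,0,0.39]},{"travel":[0.104,-0.013,0],"angular":[0,0,0.5]},{"travel":[0.126,-0.016,0],"angular":[0,0,0.61]},{"travel":[0.148,-0.019,0],"angular":[0,0,0.72]},{"travel":[0.17,-0.022,0],"angular":[0,0,0.83]},{"travel":[0.192,-0.024,0],"angular":[0,0,0.94]},{"travel":[0.214,-0.027,0],"angular":[0,0,1.05]},{"travel":[0.236,-0.03,0],"angular":[0,0,1.15]},{"travel":[0.256,-0.032,0],"angular":[0,0,1.24]},{"travel":[0.271,-0.034,0],"angular":[0,0,1.31]},{"travel":[0.281,-0.036,0],"angular":[0,0,1.36]},{"travel":[0.286,-0.036,0],"angular":[0,0,1.381]},{"travel":[0.286,-0.036,0],"angular":[0,0,1.381]},{"travel":[0.286,-0.036,0],"angular":[0,0,1.381]},{"travel":[0.286,-0.036,0],"angular":[0,0,1.381]}]'; python3 go.py .551 .328 .039 8.3;python3 -c "
from h import *
a=env.get_image('top');cv2.imwrite('pics/t17.png',cv2.resize(a[180:310,120:260,::-1],None,fx=4,fy=4,interpolation=2))
a=env.get_image('side');cv2.imwrite('pics/s17.png',cv2.resize(a[40:220,200:380,::-1],None,fx=3,fy=3))"
```

```text
t: 29.8
tool_pos: [0.5512, 0.3278, 0.1298]
ee_rot: [3.141, 0.001, 0.146]
contact_force: [0.3, 0.5, -2.7]
width: 0.463
t 29.8 pos [0.5512 0.3278 0.1298] rot [179.97   0.06   8.34] w 0.463 F [ 0.3  0.5 -2.7]
travel [-0.0001 -0.0002  0.0908] ang [0.0005 0.001  0.0007] dist 0.09078542995294876
```

View pics/t17.png

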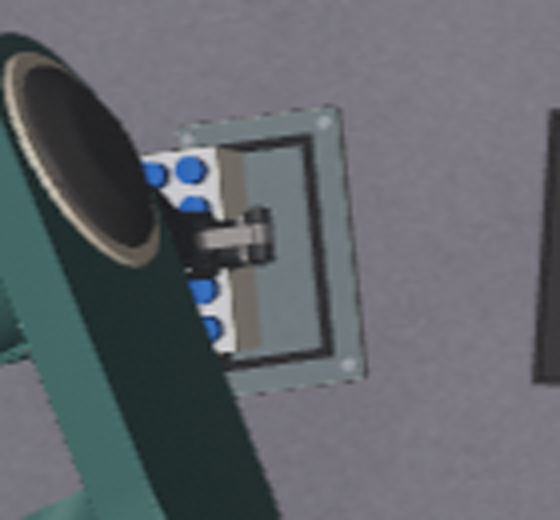

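View pics/s17.png

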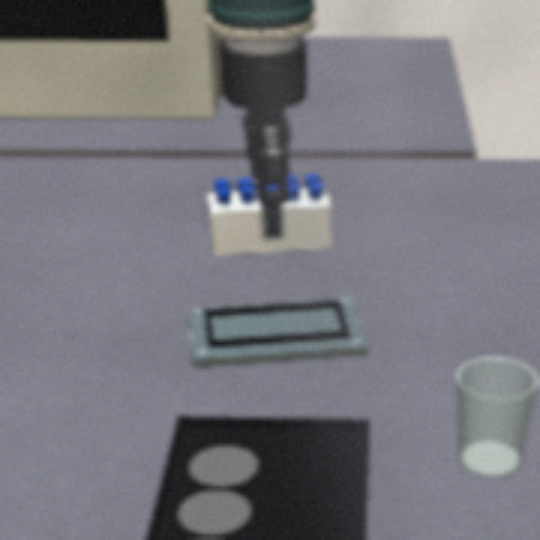

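```bash
python3 -m pendant '[{"travel":[0,0,0.01],"angular":[0,0,0]},{"travel":[0,0,0.025],"angular":[0,0,0]},{"travel":[0,0,0.042],"angular":[0,0,0]},{"travel":[0,0,0.058],"angular":[0,0,0]},{"travel":[0,0,0.07],"angular":[0,0,0]},{"travel":[0,0,0.077],"angular":[0,0,0]},{"travel":[0,0,0.078],"angular":[0,0,0]},{"travel":[0,0,0.078],"angular":[0,0,0]},{"travel":[0,0,0.078],"angular":[0,0,0]}]'; python3 go.py .551 .328 .039 8.3;python3 -c "
from h import *
a=env.get_image('top');cv2.imwrite('pics/t18.png',cv2.resize(a[180:310,120:260,::-1],None,fx=4,fy=4,interpolation=2))
a=env.get_image('side');cv2.imwrite('pics/s18.png',cv2.resize(a[100:200,240:350,::-1],None,fx=5,fy=5,interpolation=2))"
```

```text
t: 30.65
tool_pos: [0.5517, 0.3285, 0.0533]
ee_rot: [-3.141, -0.001, 0.145]
contact_force: [0.4, 0.4, -2.0]
width: 0.462
t 30.65 pos [0.5517 0.3285 0.0533] rot [-179.98   -0.06    8.3 ] w 0.462 F [ 0.4  0.4 -2. ]
travel [-0.0008  0.0004  0.0143] ang [-0.0004 -0.001  -0.    ] dist 0.014294565231380944
```

View pics/t18.png

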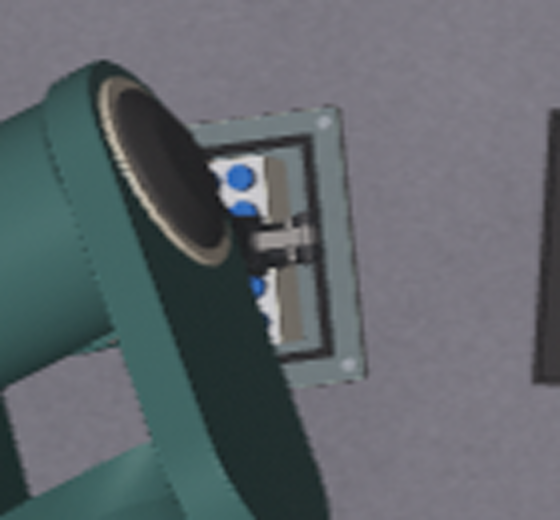

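View pics/s18.png

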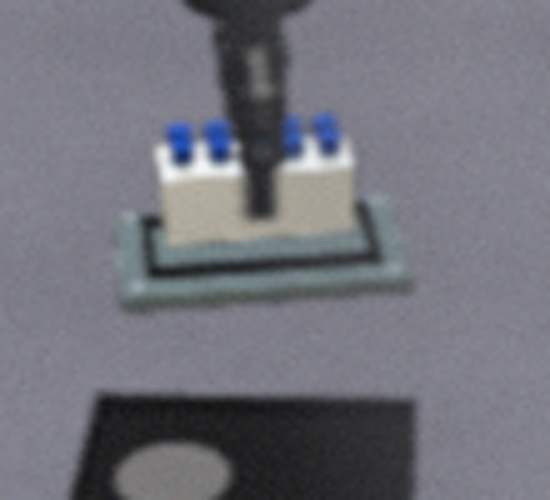

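```bash
python3 - <<'E'
from h import *
np.set_printoptions(precision=1,suppress=True)
def d(p,c=(.551,.3279),a=98.2):
    a=np.radians(a); w=np.array(p[:2])-c; return 1e3*np.array([np.cos(a)*w[0]+np.sin(a)*w[1],-np.sin(a)*w[0]+np.cos(a)*w[1]])
for u in((289,157),(302,338)):
    print(d(onz('top',(np.array(u)+.5)/4-.5+[120,180],.0265)))
for u in((302,150),(321,350)): # inner frame right corners
    print('frame',d(onz('top',(np.array(u)+.5)/4-.5+[120,180],.018)))
# side view bottom front edge corners
for u in((168,243),(355,230)): print('side',d(onz('side',(np.array(u)+.5)/5-.5+[240,100],.0265)))
for u in((158,262),(374,250)): print('side frame inner',d(onz('side',(np.array(u)+.5)/5-.5+[240,100],.012)))
E
```

```text
[-21.7 -55.2]
[-18.5  54.7]
frame [-27.5 -59.3]
frame [-26.5  63.5]
side [-18.2  53.5]
side [-18.5 -56.1]
side frame inner [-14.   59.9]
side frame inner [-18.3 -67.4]
```

Rack bottom edge lies ~20 mm from the dock's axis with ends at ±55 mm: centred to ~2 mm. Lowering.

```bash
python3 -m pendant '[{"travel":[0,0,0.003],"angular":[0,0,0]},{"travel":[0,0,0.006],"angular":[0,0,0]},{"travel":[0,0,0.009],"angular":[0,0,0]},{"travel":[0,0,0.012],"angular":[0,0,0]},{"travel":[0,0,0.013],"angular":[0,0,0]},{"travel":[0,0,0.014],"angular":[0,0,0]},{"travel":[0,0,0.014],"angular":[0,0,0]},{"travel":[0,0,0.014],"angular":[0,0,0]}]'; python3 go.py .551 .328 .039 8.3;python3 -c "
from h import *
a=env.get_image('side');cv2.imwrite('pics/s19.png',cv2.resize(a[100:200,240:350,::-1],None,fx=5,fy=5,interpolation=2))"
```

```text
t: 31.42
tool_pos: [0.5513, 0.3283, 0.0391]
ee_rot: [3.142, 0.0, 0.145]
contact_force: [-5.3, -2.4, 6.1]
width: 0.46
t 31.42 pos [0.5513 0.3283 0.0391] rot [180.    0.    8.3] w 0.46 F [-5.3 -2.4  6.1]
travel [-0.0004  0.0003  0.0001] ang [ 0.  0. -0.] dist 0.0005021319897894641
```

View pics/s19.png

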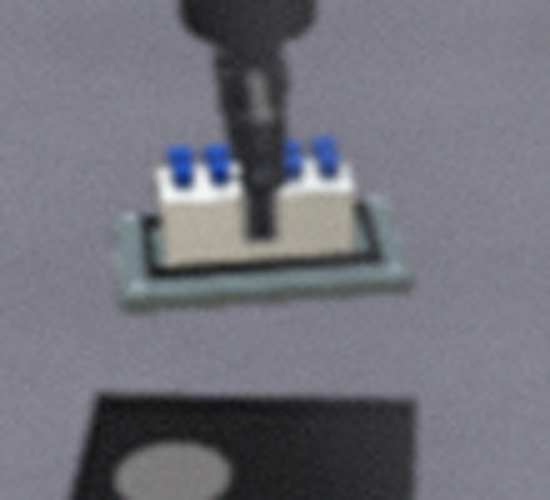

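The rack sits inside the frame on the plate. Releasing gently.

```bash
python3 -m pendant '[{"travel":[0,0,0],"angular":[0,0,0]},{"travel":[0,0,0],"angular":[0,0,0]},{"travel":[0,0,0],"angular":[0,0,0]},{"travel":[0,0,0],"angular":[0,0,0]},{"travel":[0,0,0],"angular":[0,0,0]},{"travel":[0,0,-0.005],"angular":[0,0,0]},{"travel":[0,0,-0.02],"angular":[0,0,0]},{"travel":[0,0,-0.045],"angular":[0,0,0]},{"travel":[0,0,-0.075],"angular":[0,0,0]},{"travel":[0,0,-0.105],"angular":[0,0,0]},{"travel":[0,0,-0.135],"angular":[0,0,0]},{"travel":[0,0,-0.16],"angular":[0,0,0]},{"travel":[0,0,-0.16],"angular":[0,0,0]}]' 80; python3 go.py .4628 -.3037 .2 -2.5
```

```text
t: 32.55
tool_pos: [0.5527, 0.329, 0.2064]
ee_rot: [-3.139, -0.008, 0.145]
contact_force: [-0.0, 0.3, 0.1]
width: 0.688
t 32.55 pos [0.5527 0.329  0.2064] rot [-179.83   -0.46    8.3 ] w 0.688 F [-0.   0.3  0.1]
travel [-0.1803  0.6132  0.0031] ang [-0.0037 -0.0078  0.1884] dist 0.639119304199122
```

```bash
python3 -m pendant '[{"travel":[-0.006,0.02,0],"angular":[0,0,0.02]},{"travel":[-0.017,0.06,0],"angular":[0,0,0.04]},{"travel":[-0.029,0.1,0],"angular":[0,0,0.06]},{"travel":[-0.041,0.14,0],"angular":[0,0,0.08]},{"travel":[-0.052,0.18,0],"angular":[0,0,0.1]},{"travel":[-0.064,0.22,0],"angular":[0,0,0.12]},{"travel":[-0.076,0.26,0],"angular":[0,0,0.14]},{"travel":[-0.087,0.3,0],"angular":[0,0,0.16]},{"travel":[-0.099,0.34,0],"angular":[0,0,0.188]},{"travel":[-0.111,0.38,0],"angular":[0,0,0.188]},{"travel":[-0.122,0.42,0],"angular":[0,0,0.188]},{"travel":[-0.134,0.46,0],"angular":[0,0,0.188]},{"travel":[-0.146,0.5,0],"angular":[0,0,0.188]},{"travel":[-0.157,0.54,0],"angular":[0,0,0.188]},{"travel":[-0.168,0.578,0],"angular":[0,0,0.188]},{"travel":[-0.175,0.602,0],"angular":[0,0,0.188]},{"travel":[-0.1785,0.612,0],"angular":[0,0,0.188]},{"travel":[-0.1785,0.612,0],"angular":[0,0,0.188]},{"travel":[-0.1785,0.612,0],"angular":[0,0,0.188]},{"travel":[-0.1785,0.612,0],"angular":[0,0,0.188]}]' 45;python3 -c "
from h import *
a=env.get_image('top');cv2.imwrite('pics/t20.png',cv2.resize(a[195:305,150:230,::-1],None,fx=5,fy=5,interpolation=2))
a=env.get_image('side');cv2.imwrite('pics/s20.png',a[:,:,::-1])";python3 go.py .4628 -.3037 .0794 -2.5
```

```text
t: 34.22
tool_pos: [0.4633, -0.3019, 0.1989]
ee_rot: [-3.141, -0.0, -0.042]
contact_force: [-0.5, -0.5, -0.3]
width: 0.824
t 34.32 pos [ 0.4634 -0.3018  0.1988] rot [180.    -0.02  -2.39] w 0.823 F [-0.1  0.1  0.2]
travel [-0.0006  0.0019  0.1194] ang [ 0.0001 -0.0004  0.002 ] dist 0.1194393391814355
```

View pics/t20.png

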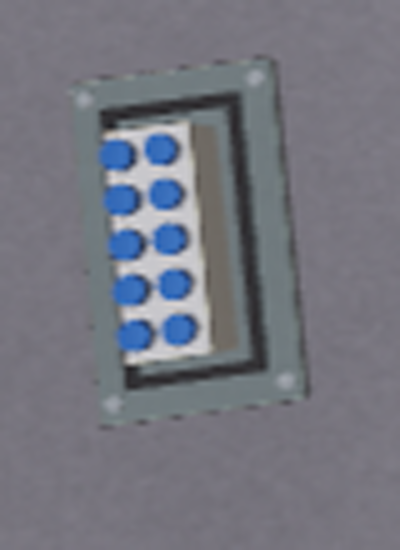

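View pics/s20.png

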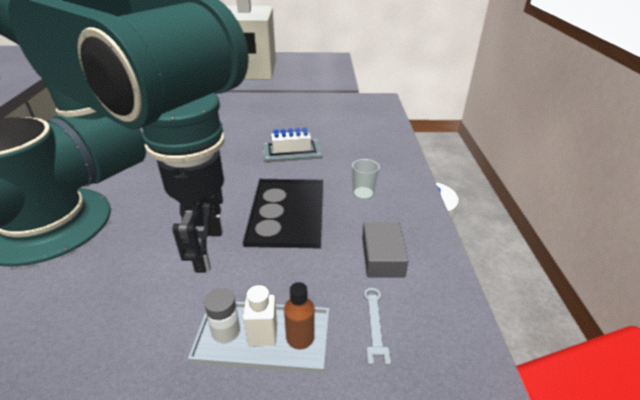

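Rack sits upright within the frame, with a gap visible right; I check the hidden left side numerically.

```bash
python3 - <<'E'
from fit import *
x,e=fit([(104,132),(189,122),(213,352),(127,364)],(150,195),5,.057,.04,.11,1.71)
print(x,np.degrees(x[2]),e.round(1).ravel())
a=np.radians(98.2);w=x[:2]-np.array([.551,.3279]);print(1e3*(np.cos(a)*w[0]+np.sin(a)*w[1]),1e3*(-np.sin(a)*w[0]+np.cos(a)*w[1]))
E
python3 -m pendant '[{"travel":[0,0.001,0.025],"angular":[0,0,0]},{"travel":[0,0.002,0.05],"angular":[0,0,0]},{"travel":[0,0.002,0.075],"angular":[0,0,0]},{"travel":[0,0.002,0.096],"angular":[0,0,0]},{"travel":[0,0.002,0.11],"angular":[0,0,0]},{"travel":[0,0.002,0.117],"angular":[0,0,0]},{"travel":[0,0.002,0.119],"angular":[0,0,0]},{"travel":[0,0.002,0.119],"angular":[0,0,0]},{"travel":[0,0.002,0.119],"angular":[0,0,0]}]'; python3 go.py .4628 -.3037 .0794 -2.5
```

```text
[0.55   0.3269 1.7156] 98.29747907943144 [-0.2  0.  -0.9 -0.   0.5  0.   0.6 -0. ]
-0.8236873559476514 1.1547989004687786
t: 35.07
tool_pos: [0.4635, -0.3052, 0.0808]
ee_rot: [3.141, -0.001, -0.043]
contact_force: [0.4, 0.1, 0.1]
width: 0.825
t 35.07 pos [ 0.4635 -0.3052  0.0808] rot [179.95  -0.08  -2.46] w 0.825 F [0.4 0.1 0.1]
travel [-0.0008 -0.0015  0.0014] ang [ 0.0009 -0.0013  0.0006] dist 0.0021810854111124147
```

Rack is centred to about 1 mm at 98.3°. Gripping the jar.

```bash
python3 -m pendant '[{"travel":[-0.0008,-0.0015,0.0014],"angular":[0,0,0]},{"travel":[-0.0008,-0.0015,0.0014],"angular":[0,0,0]},{"travel":[-0.0008,-0.0015,0.0014],"angular":[0,0,0]}]'; python3 -m pendant '[{"travel":[0,0,0],"angular":[0,0,0]},{"travel":[0,0,0],"angular":[0,0,0]},{"travel":[0,0,0],"angular":[0,0,0]},{"travel":[0,0,0],"angular":[0,0,0]},{"travel":[0,0,0],"angular":[0,0,0]},{"travel":[0,0,0],"angular":[0,0,0]},{"travel":[0,0,0],"angular":[0,0,0]}]' 255 40; python3 go.py .5112 -.0255 .0794 -2.5
```

```text
t: 35.32
tool_pos: [0.4623, -0.3036, 0.0786]
ee_rot: [3.141, -0.001, -0.043]
contact_force: [-0.2, 0.1, 1.3]
width: 0.826
t: 35.9
tool_pos: [0.4624, -0.3036, 0.0786]
ee_rot: [3.141, -0.001, -0.043]
contact_force: [-0.3, 1.9, 6.2]
width: 0.562
t 35.9 pos [ 0.4624 -0.3036  0.0786] rot [179.99  -0.03  -2.48] w 0.562 F [-0.3  1.9  6.2]
travel [ 0.0367 -0.2799 -0.0009] ang [ 0.0003 -0.0005  0.0004] dist 0.28234416421577335
```

```bash
python3 -m pendant '[{"travel":[0,0,-0.006],"angular":[0,0,0]},{"travel":[0,0,-0.018],"angular":[0,0,0]},{"travel":[0,0,-0.036],"angular":[0,0,0]},{"travel":[0,0,-0.056],"angular":[0,0,0]},{"travel":[0,0,-0.076],"angular":[0,0,0]},{"travel":[0,0,-0.092],"angular":[0,0,0]},{"travel":[0,0,-0.1],"angular":[0,0,0]},{"travel":[0.001,-0.008,-0.1],"angular":[0,0,0]},{"travel":[0.003,-0.024,-0.1],"angular":[0,0,0]},{"travel":[0.007,-0.05,-0.1],"angular":[0,0,0]},{"travel":[0.01,-0.078,-0.1],"angular":[0,0,0]},{"travel":[0.014,-0.106,-0.1],"angular":[0,0,0]},{"travel":[0.018,-0.134,-0.1],"angular":[0,0,0]},{"travel":[0.021,-0.162,-0.1],"angular":[0,0,0]},{"travel":[0.025,-0.19,-0.1],"angular":[0,0,0]},{"travel":[0.029,-0.218,-0.1],"angular":[0,0,0]},{"travel":[0.032,-0.244,-0.1],"angular":[0,0,0]},{"travel":[0.035,-0.263,-0.1],"angular":[0,0,0]},{"travel":[0.036,-0.275,-0.1],"angular":[0,0,0]},{"travel":[0.037,-0.28,-0.1],"angular":[0,0,0]}]'; python3 -m pendant '[{"travel":[0,0,0],"angular":[0,0,0]},{"travel":[0,0,0],"angular":[0,0,0]}]';python3 go.py .5112 -.0255 .0786 -2.5; python3 -c "
from h import *
a=env.get_image('side');cv2.imwrite('pics/s21.png',a[:,:,::-1])"
```

```text
t: 37.57
tool_pos: [0.5109, -0.0237, 0.1773]
ee_rot: [-3.141, 0.001, -0.042]
contact_force: [-0.5, -0.7, -2.2]
width: 0.557
t: 37.73
tool_pos: [0.5111, -0.0258, 0.1778]
ee_rot: [3.141, 0.001, -0.043]
contact_force: [0.5, -0.1, -1.4]
width: 0.558
t 37.73 pos [ 0.5111 -0.0258  0.1778] rot [179.99   0.03  -2.47] w 0.558 F [ 0.5 -0.1 -1.4]
travel [ 0.0002 -0.0003  0.0992] ang [0.0002 0.0005 0.0005] dist 0.099155635486816
```

View pics/s21.png

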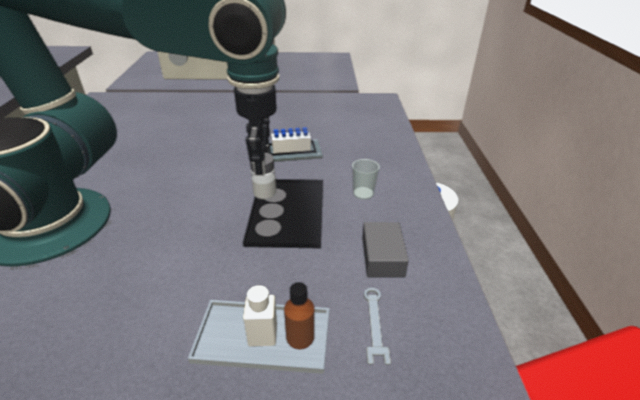

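Jar held upright above its mark. Lowering.

```bash
python3 -m pendant '[{"travel":[0,0,0.008],"angular":[0,0,0]},{"travel":[0,0,0.025],"angular":[0,0,0]},{"travel":[0,0,0.045],"angular":[0,0,0]},{"travel":[0,0,0.063],"angular":[0,0,0]},{"travel":[0,0,0.078],"angular":[0,0,0]},{"travel":[0,0,0.088],"angular":[0,0,0]},{"travel":[0,0,0.094],"angular":[0,0,0]},{"travel":[0,0,0.096],"angular":[0,0,0]},{"travel":[0,0,0.096],"angular":[0,0,0]},{"travel":[0,0,0.096],"angular":[0,0,0]}]'; python3 go.py .5112 -.0255 .0786 -2.5
```

```text
t: 38.62
tool_pos: [0.5116, -0.0255, 0.0829]
ee_rot: [3.142, -0.001, -0.043]
contact_force: [1.0, 0.4, -2.7]
width: 0.557
t 38.62 pos [ 0.5116 -0.0255  0.0829] rot [180.    -0.06  -2.49] w 0.557 F [ 1.   0.4 -2.7]
travel [-0.0004  0.      0.0043] ang [ 0.0001 -0.001   0.0003] dist 0.004282702030878428
```

```bash
python3 -m pendant '[{"travel":[0,0,0.0015],"angular":[0,0,0]},{"travel":[0,0,0.003],"angular":[0,0,0]},{"travel":[0,0,0.0042],"angular":[0,0,0]},{"travel":[0,0,0.0042],"angular":[0,0,0]},{"travel":[0,0,0.0042],"angular":[0,0,0]}]';python3 go.py .5112 -.0255 .0786 -2.5; python3 -m pendant '[{"travel":[0,0,0],"angular":[0,0,0]},{"travel":[0,0,0],"angular":[0,0,0]},{"travel":[0,0,0],"angular":[0,0,0]},{"travel":[0,0,0],"angular":[0,0,0]},{"travel":[0,0,-0.005],"angular":[0,0,0]},{"travel":[0,0,-0.02],"angular":[0,0,0]},{"travel":[0,0,-0.05],"angular":[0,0,0]},{"travel":[0,0,-0.08],"angular":[0,0,0]},{"travel":[0,0,-0.11],"angular":[0,0,0]},{"travel":[0,0,-0.125],"angular":[0,0,0]},{"travel":[0,0,-0.125],"angular":[0,0,0]},{"travel":[0,0,-0.125],"angular":[0,0,0]}]' 50; python3 go.py .5272 -.3114 .2036 87.5;python3 -c "
from h import *
a=env.get_image('side');cv2.imwrite('pics/s22.png',a[:,:,::-1])"
```

```text
t: 39.03
tool_pos: [0.5116, -0.0253, 0.0786]
ee_rot: [3.142, -0.001, -0.043]
contact_force: [-1.0, 1.1, 4.9]
width: 0.558
t 39.03 pos [ 0.5116 -0.0253  0.0786] rot [180.    -0.07  -2.47] w 0.558 F [-1.   1.1  4.9]
travel [-0.0004  0.0002  0.    ] ang [ 0.     -0.0011  0.0005] dist 0.0004805255738386571
t: 40.03
tool_pos: [0.5115, -0.0254, 0.2037]
ee_rot: [3.142, -0.002, -0.043]
contact_force: [-0.6, 0.4, -1.0]
width: 0.804
t 40.03 pos [ 0.5115 -0.0254  0.2037] rot [180.    -0.09  -2.48] w 0.804 F [-0.6  0.4 -1. ]
travel [0.0281 0.2851 0.0001] ang [ 0.0012 -0.0011 -1.5704] dist 0.28646073028314195
```

View pics/s22.png

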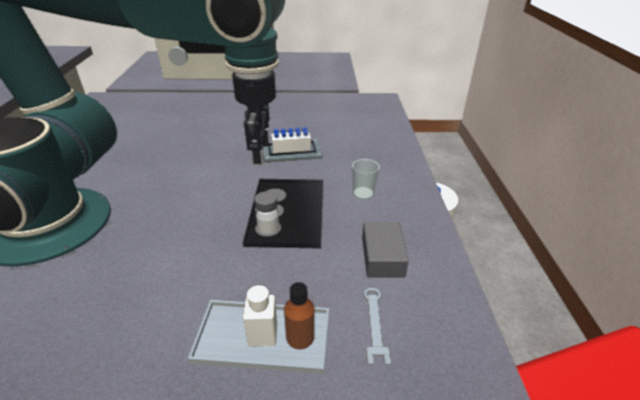

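Jar stands on its mark (265,215). Now the square bottle.

```bash
python3 -m pendant '[{"travel":[0.002,0.02,0],"angular":[0,0,-0.12]},{"travel":[0.004,0.045,0],"angular":[0,0,-0.24]},{"travel":[0.007,0.07,0],"angular":[0,0,-0.36]},{"travel":[0.009,0.095,0],"angular":[0,0,-0.48]},{"travel":[0.012,0.12,0],"angular":[0,0,-0.6]},{"travel":[0.014,0.145,0],"angular":[0,0,-0.72]},{"travel":[0.017,0.17,0],"angular":[0,0,-0.84]},{"travel":[0.019,0.195,0],"angular":[0,0,-0.96]},{"travel":[0.022,0.22,0],"angular":[0,0,-1.08]},{"travel":[0.024,0.245,0],"angular":[0,0,-1.2]},{"travel":[0.026,0.265,0],"angular":[0,0,-1.32]},{"travel":[0.028,0.28,0],"angular":[0,0,-1.44]},{"travel":[0.028,0.285,0],"angular":[0,0,-1.54]},{"travel":[0.028,0.285,0],"angular":[0,0,-1.57]},{"travel":[0.028,0.285,0],"angular":[0,0,-1.57]},{"travel":[0.028,0.285,0],"angular":[0,0,-1.57]}]' 100; python3 go.py .5272 -.3114 .1032 87.5
```

```text
t: 41.42
tool_pos: [0.5266, -0.3111, 0.2016]
ee_rot: [-3.14, -0.001, 1.525]
contact_force: [0.7, 0.3, 0.1]
width: 0.611
t 41.42 pos [ 0.5266 -0.3111  0.2016] rot [-179.91   -0.06   87.38] w 0.611 F [0.7 0.3 0.1]
travel [-0.0004  0.0008  0.0984] ang [-0.0016 -0.001  -0.002 ] dist 0.0983736423690774
```

```bash
python3 -m pendant '[{"travel":[0,0.001,0.02],"angular":[0,0,0]},{"travel":[0,0.001,0.04],"angular":[0,0,0]},{"travel":[0,0.001,0.06],"angular":[0,0,0]},{"travel":[0,0.001,0.078],"angular":[0,0,0]},{"travel":[0,0.001,0.091],"angular":[0,0,0]},{"travel":[0,0.001,0.097],"angular":[0,0,0]},{"travel":[0,0.001,0.098],"angular":[0,0,0]},{"travel":[0,0.001,0.098],"angular":[0,0,0]},{"travel":[0,0.001,0.098],"angular":[0,0,0]}]'; python3 go.py .5272 -.3114 .1032 87.5;python3 -c "
from h import *
a=env.get_image('side');cv2.imwrite('pics/s23.png',cv2.resize(a[200:400,160:360,::-1],None,fx=3,fy=3))"
```

```text
t: 42.17
tool_pos: [0.5283, -0.3115, 0.106]
ee_rot: [3.14, 0.001, 1.527]
contact_force: [0.1, -0.4, 1.1]
width: 0.605
t 42.17 pos [ 0.5283 -0.3115  0.106 ] rot [179.93   0.04  87.47] w 0.605 F [ 0.1 -0.4  1.1]
travel [ 0.0001 -0.0011  0.0028] ang [ 0.0012  0.0007 -0.0006] dist 0.003057341718875474
```

View pics/s23.png

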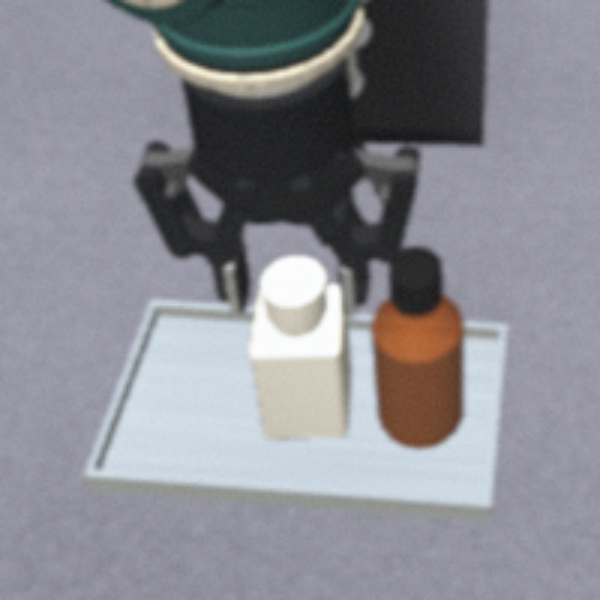

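Fingers straddle the cap, clear of the flask. Closing.

```bash
python3 -m pendant '[{"travel":[0,-0.001,0.0026],"angular":[0,0,0]},{"travel":[0,-0.001,0.0026],"angular":[0,0,0]},{"travel":[0,-0.001,0.0026],"angular":[0,0,0]}]'; python3 -m pendant '[{"travel":[0,0,0],"angular":[0,0,0]},{"travel":[0,0,0],"angular":[0,0,0]},{"travel":[0,0,0],"angular":[0,0,0]},{"travel":[0,0,0],"angular":[0,0,0]},{"travel":[0,0,0],"angular":[0,0,0]},{"travel":[0,0,0],"angular":[0,0,0]},{"travel":[0,0,0],"angular":[0,0,0]}]' 255 40; python3 go.py .5136 .0386 .2532 87.5
```

```text
t: 42.47
tool_pos: [0.5269, -0.3113, 0.1025]
ee_rot: [3.141, 0.0, 1.527]
contact_force: [-0.3, -1.3, 0.1]
width: 0.608
t: 43.05
tool_pos: [0.5271, -0.3114, 0.1026]
ee_rot: [3.141, 0.0, 1.527]
contact_force: [0.7, -0.5, 5.7]
width: 0.384
t 43.05 pos [ 0.5271 -0.3114  0.1026] rot [179.97   0.01  87.48] w 0.384 F [ 0.7 -0.5  5.7]
travel [ 0.349  -0.0288 -0.1507] ang [ 0.0005  0.0002 -0.0004] dist 0.38123653771418425
```

```bash
python3 -m pendant '[{"travel":[0,0,-0.006],"angular":[0,0,0]},{"travel":[0,0,-0.018],"angular":[0,0,0]},{"travel":[0,0,-0.036],"angular":[0,0,0]},{"travel":[0,0,-0.056],"angular":[0,0,0]},{"travel":[0,0,-0.076],"angular":[0,0,0]},{"travel":[0,0,-0.096],"angular":[0,0,0]},{"travel":[0,0,-0.116],"angular":[0,0,0]},{"travel":[0,0,-0.132],"angular":[0,0,0]},{"travel":[0,0,-0.144],"angular":[0,0,0]},{"travel":[0,0,-0.15],"angular":[0,0,0]},{"travel":[0,0,-0.15],"angular":[0,0,0]}]'; python3 -m pendant '[{"travel":[0.008,-0.001,0],"angular":[0,0,0]},{"travel":[0.024,-0.002,0],"angular":[0,0,0]},{"travel":[0.048,-0.004,0],"angular":[0,0,0]},{"travel":[0.076,-0.006,0],"angular":[0,0,0]},{"travel":[0.104,-0.009,0],"angular":[0,0,0]},{"travel":[0.132,-0.011,0],"angular":[0,0,0]},{"travel":[0.16,-0.013,0],"angular":[0,0,0]},{"travel":[0.188,-0.016,0],"angular":[0,0,0]},{"travel":[0.216,-0.018,0],"angular":[0,0,0]},{"travel":[0.244,-0.02,0],"angular":[0,0,0]},{"travel":[0.272,-0.023,0],"angular":[0,0,0]},{"travel":[0.298,-0.025,0],"angular":[0,0,0]},{"travel":[0.32,-0.027,0],"angular":[0,0,0]},{"travel":[0.337,-0.028,0],"angular":[0,0,0]},{"travel":[0.346,-0.029,0],"angular":[0,0,0]},{"travel":[0.349,-0.029,0],"angular":[0,0,0]},{"travel":[0.349,-0.029,0],"angular":[0,0,0]},{"travel":[0.349,-0.029,0],"angular":[0,0,0]},{"travel":[0.349,-0.029,0],"angular":[0,0,0]}]';python3 go.py .5136 .0386 .1026 87.5;python3 -c "
from h import *
a=env.get_image('side');cv2.imwrite('pics/s24.png',a[:,:,::-1])"
```

```text
t: 43.97
tool_pos: [0.5271, -0.3114, 0.2538]
ee_rot: [3.14, 0.001, 1.527]
contact_force: [0.0, -0.4, -2.4]
width: 0.381
t: 45.55
tool_pos: [0.5133, 0.038, 0.2522]
ee_rot: [-3.141, 0.0, 1.526]
contact_force: [0.3, -0.7, -0.9]
width: 0.386
t 45.55 pos [0.5133 0.038  0.2522] rot [-179.99    0.01   87.43] w 0.386 F [ 0.3 -0.7 -0.9]
travel [0.0007 0.0003 0.1496] ang [-0.0002  0.0002 -0.0011] dist 0.14955336879113434
```

View pics/s24.png

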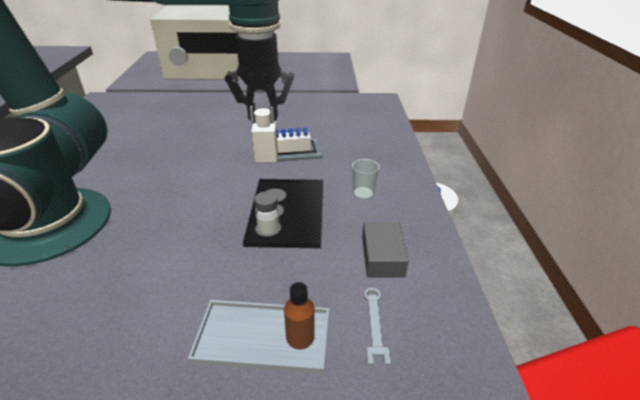

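Square bottle held over its mark, jar untouched. Lowering.

```bash
python3 -m pendant '[{"travel":[0.0005,0,0.01],"angular":[0,0,0]},{"travel":[0.0005,0,0.03],"angular":[0,0,0]},{"travel":[0.0005,0,0.055],"angular":[0,0,0]},{"travel":[0.0005,0,0.08],"angular":[0,0,0]},{"travel":[0.0005,0,0.103],"angular":[0,0,0]},{"travel":[0.0005,0,0.12],"angular":[0,0,0]},{"travel":[0.0005,0,0.132],"angular":[0,0,0]},{"travel":[0.0005,0,0.139],"angular":[0,0,0]},{"travel":[0.0005,0,0.143],"angular":[0,0,0]},{"travel":[0.0005,0,0.146],"angular":[0,0,0]},{"travel":[0.0005,0,0.147],"angular":[0,0,0]},{"travel":[0.0005,0,0.147],"angular":[0,0,0]},{"travel":[0.0005,0,0.147],"angular":[0,0,0]}]';python3 go.py .5136 .0386 .1026 87.5
```

```text
t: 46.68
tool_pos: [0.5136, 0.0392, 0.106]
ee_rot: [3.141, -0.0, 1.527]
contact_force: [-1.1, 1.1, -1.7]
width: 0.382
t 46.68 pos [0.5136 0.0392 0.106 ] rot [179.94  -0.01  87.48] w 0.382 F [-1.1  1.1 -1.7]
travel [-0.0006 -0.      0.0034] ang [ 0.001  -0.0001 -0.0003] dist 0.003460721237933244
```

```bash
python3 -m pendant '[{"travel":[0,0,0.001],"angular":[0,0,0]},{"travel":[0,0,0.002],"angular":[0,0,0]},{"travel":[0,0,0.0033],"angular":[0,0,0]},{"travel":[0,0,0.0033],"angular":[0,0,0]},{"travel":[0,0,0.0033],"angular":[0,0,0]}]';python3 go.py .5136 .0386 .1026 87.5; python3 -m pendant '[{"travel":[0,0,0],"angular":[0,0,0]},{"travel":[0,0,0],"angular":[0,0,0]},{"travel":[0,0,0],"angular":[0,0,0]},{"travel":[0,0,0],"angular":[0,0,0]},{"travel":[0,0,-0.005],"angular":[0,0,0]},{"travel":[0,0,-0.02],"angular":[0,0,0]},{"travel":[0,0,-0.05],"angular":[0,0,0]},{"travel":[0,0,-0.08],"angular":[0,0,0]},{"travel":[0,0,-0.11],"angular":[0,0,0]},{"travel":[0,0,-0.117],"angular":[0,0,0]},{"travel":[0,0,-0.117],"angular":[0,0,0]},{"travel":[0,0,-0.117],"angular":[0,0,0]}]' 110; python3 go.py .592 -.3183 .22 87.5;python3 -c "
from h import *
a=env.get_image('side');cv2.imwrite('pics/s25.png',a[:,:,::-1])"
```

```text
t: 47.1
tool_pos: [0.5136, 0.0392, 0.1026]
ee_rot: [3.141, -0.0, 1.527]
contact_force: [-0.2, 0.2, 5.6]
width: 0.385
t 47.1 pos [0.5136 0.0392 0.1026] rot [179.95  -0.01  87.48] w 0.385 F [-0.2  0.2  5.6]
travel [-0.0006 -0.     -0.    ] ang [ 0.001  -0.0001 -0.0003] dist 0.0006049299762718546
t: 48.1
tool_pos: [0.5133, 0.0391, 0.2187]
ee_rot: [3.142, -0.0, 1.527]
contact_force: [-0.5, -0.8, -0.2]
width: 0.572
t 48.1 pos [0.5133 0.0391 0.2187] rot [179.99  -0.    87.48] w 0.572 F [-0.5 -0.8 -0.2]
travel [-0.3536  0.0944 -0.0013] ang [ 0.0001 -0.     -0.0004] dist 0.366001442926913
```

View pics/s25.png

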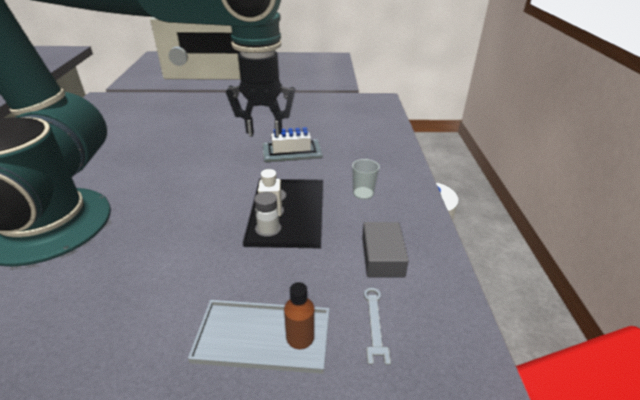

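Jar and square bottle stand in the bay. Now the flask.

```bash
python3 -m pendant '[{"travel":[-0.03,0.008,0],"angular":[0,0,0]},{"travel":[-0.07,0.019,0],"angular":[0,0,0]},{"travel":[-0.11,0.03,0],"angular":[0,0,0]},{"travel":[-0.15,0.04,0],"angular":[0,0,0]},{"travel":[-0.19,0.051,0],"angular":[0,0,0]},{"travel":[-0.23,0.062,0],"angular":[0,0,0]},{"travel":[-0.27,0.073,0],"angular":[0,0,0]},{"travel":[-0.305,0.082,0],"angular":[0,0,0]},{"travel":[-0.335,0.09,0],"angular":[0,0,0]},{"travel":[-0.3535,0.0945,0],"angular":[0,0,0]},{"travel":[-0.3535,0.0945,0],"angular":[0,0,0]},{"travel":[-0.3535,0.0945,0],"angular":[0,0,0]},{"travel":[-0.3535,0.0945,0],"angular":[0,0,0]}]' 85; python3 go.py .592 -.3183 .1202 87.5; python3 -m pendant '[{"travel":[0,0,0.02],"angular":[0,0,0]},{"travel":[0,0,0.04],"angular":[0,0,0]},{"travel":[0,0,0.06],"angular":[0,0,0]},{"travel":[0,0,0.078],"angular":[0,0,0]},{"travel":[0,0,0.09],"angular":[0,0,0]},{"travel":[0,0,0.095],"angular":[0,0,0]},{"travel":[0,0,0.095],"angular":[0,0,0]},{"travel":[0,0,0.095],"angular":[0,0,0]}]';python3 go.py .592 -.3183 .1202 87.5
```

```text
t: 49.23
tool_pos: [0.5919, -0.3176, 0.2176]
ee_rot: [-3.14, -0.001, 1.527]
contact_force: [0.2, 0.5, 0.3]
width: 0.667
t 49.23 pos [ 0.5919 -0.3176  0.2176] rot [-179.9    -0.06   87.48] w 0.667 F [0.2 0.5 0.3]
travel [-0.0008  0.0003  0.0974] ang [-0.0017 -0.0011 -0.0004] dist 0.09740789986351737
t: 49.9
tool_pos: [0.5925, -0.318, 0.1248]
ee_rot: [3.141, 0.0, 1.527]
contact_force: [-0.2, -0.1, 0.4]
width: 0.665
t 49.9 pos [ 0.5925 -0.318   0.1248] rot [179.96   0.02  87.5 ] w 0.665 F [-0.2 -0.1  0.4]
travel [-0.0004 -0.0004  0.0046] ang [ 0.0007  0.0003 -0.    ] dist 0.0046835231123846955
```

```bash
python3 -m pendant '[{"travel":[0,0,0.0045],"angular":[0,0,0]},{"travel":[0,0,0.0045],"angular":[0,0,0]},{"travel":[0,0,0.0045],"angular":[0,0,0]}]'; python3 -c "
from h import *
a=env.get_image('side');cv2.imwrite('pics/s26.png',cv2.resize(a[200:400,160:360,::-1],None,fx=3,fy=3))"; python3 go.py .592 -.3183 .1202 87.5
```

```text
t: 50.15
tool_pos: [0.5923, -0.3182, 0.1199]
ee_rot: [3.141, 0.0, 1.527]
contact_force: [-0.3, -0.0, -0.5]
width: 0.665
t 50.2 pos [ 0.5923 -0.3182  0.1199] rot [179.98   0.01  87.48] w 0.67 F [-0.3 -0.3  0.3]
travel [-0.0001 -0.0003 -0.0003] ang [ 0.0004  0.0002 -0.0004] dist 0.0004007059938099671
```

View pics/s26.png

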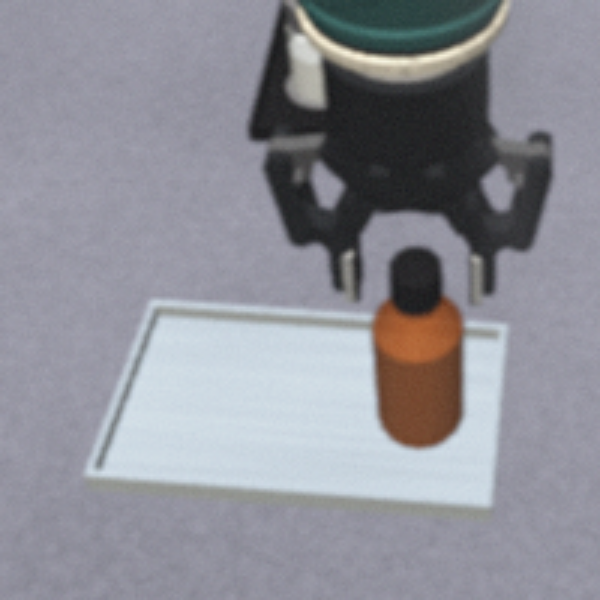

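Fingers centred about the cap. Closing and lifting.

```bash
python3 -m pendant '[{"travel":[0,0,0],"angular":[0,0,0]},{"travel":[0,0,0],"angular":[0,0,0]},{"travel":[0,0,0],"angular":[0,0,0]},{"travel":[0,0,0],"angular":[0,0,0]},{"travel":[0,0,0],"angular":[0,0,0]},{"travel":[0,0,0],"angular":[0,0,0]},{"travel":[0,0,0],"angular":[0,0,0]},{"travel":[0,0,0],"angular":[0,0,0]}]' 255 40; python3 -m pendant '[{"travel":[0,0,-0.006],"angular":[0,0,0]},{"travel":[0,0,-0.018],"angular":[0,0,0]},{"travel":[0,0,-0.036],"angular":[0,0,0]},{"travel":[0,0,-0.056],"angular":[0,0,0]},{"travel":[0,0,-0.076],"angular":[0,0,0]},{"travel":[0,0,-0.096],"angular":[0,0,0]},{"travel":[0,0,-0.116],"angular":[0,0,0]},{"travel":[0,0,-0.132],"angular":[0,0,0]},{"travel":[0,0,-0.144],"angular":[0,0,0]},{"travel":[0,0,-0.15],"angular":[0,0,0]},{"travel":[0,0,-0.15],"angular":[0,0,0]},{"travel":[0,0,-0.15],"angular":[0,0,0]}]';python3 go.py .516 .102 .27 87.5
```

```text
t: 50.87
tool_pos: [0.5923, -0.3182, 0.1199]
ee_rot: [3.141, 0.0, 1.527]
contact_force: [-0.8, -0.3, 5.9]
width: 0.313
t: 51.87
tool_pos: [0.5921, -0.3181, 0.2689]
ee_rot: [-3.141, -0.0, 1.527]
contact_force: [-0.4, -0.4, -2.6]
width: 0.31
t 51.87 pos [ 0.5921 -0.3181  0.2689] rot [-179.97   -0.02   87.48] w 0.31 F [-0.4 -0.4 -2.6]
travel [ 0.4164 -0.0945 -0.0009] ang [-0.0006 -0.0003 -0.0004] dist 0.4269624328717818
```

```bash
python3 -m pendant '[{"travel":[0.008,-0.002,0],"angular":[0,0,0]},{"travel":[0.025,-0.006,0],"angular":[0,0,0]},{"travel":[0.05,-0.011,0],"angular":[0,0,0]},{"travel":[0.079,-0.018,0],"angular":[0,0,0]},{"travel":[0.108,-0.024,0],"angular":[0,0,0]},{"travel":[0.137,-0.031,0],"angular":[0,0,0]},{"travel":[0.166,-0.038,0],"angular":[0,0,0]},{"travel":[0.195,-0.044,0],"angular":[0,0,0]},{"travel":[0.224,-0.051,0],"angular":[0,0,0]},{"travel":[0.254,-0.057,0],"angular":[0,0,0]},{"travel":[0.283,-0.064,0],"angular":[0,0,0]},{"travel":[0.312,-0.07,0],"angular":[0,0,0]},{"travel":[0.341,-0.077,0],"angular":[0,0,0]},{"travel":[0.366,-0.083,0],"angular":[0,0,0]},{"travel":[0.387,-0.087,0],"angular":[0,0,0]},{"travel":[0.403,-0.091,0],"angular":[0,0,0]},{"travel":[0.416,-0.0945,0],"angular":[0,0,0]},{"travel":[0.416,-0.0945,0],"angular":[0,0,0]},{"travel":[0.416,-0.0945,0],"angular":[0,0,0]},{"travel":[0.416,-0.0945,0],"angular":[0,0,0]}]';python3 go.py .516 .102 .1199 87.5;  python3 -c "
from h import *
a=env.get_image('side');cv2.imwrite('pics/s27.png',a[:,:,::-1])"; python3 go.py .516 .102 .1199 87.5
```

```text
t: 53.53
tool_pos: [0.5156, 0.1016, 0.2691]
ee_rot: [-3.141, 0.0, 1.527]
contact_force: [0.5, 0.2, -1.5]
width: 0.31
t 53.53 pos [0.5156 0.1016 0.2691] rot [-179.98    0.01   87.5 ] w 0.31 F [ 0.5  0.2 -1.5]
travel [0.0004 0.0005 0.1492] ang [-0.0004  0.0002  0.0001] dist 0.1492152959863204
t 53.58 pos [0.5158 0.1013 0.2692] rot [-179.98    0.01   87.47] w 0.307 F [ 0.4  0.1 -2. ]
travel [0.0007 0.0002 0.1493] ang [-0.0003  0.0002 -0.0006] dist 0.1493089908542869
```

View pics/s27.png

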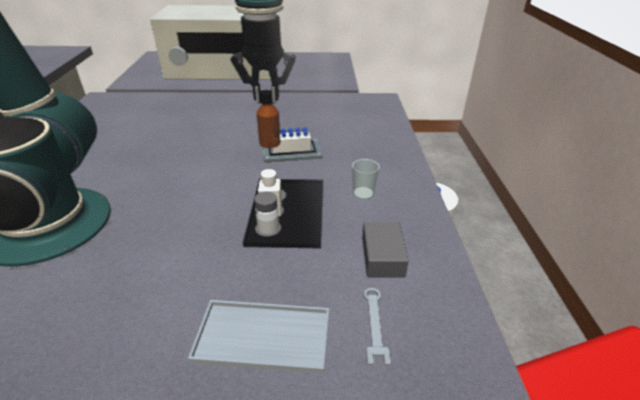

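Flask held upright over its mark. Lowering.

```bash
python3 -m pendant '[{"travel":[0.0005,0,0.01],"angular":[0,0,0]},{"travel":[0.0005,0,0.03],"angular":[0,0,0]},{"travel":[0.0005,0,0.055],"angular":[0,0,0]},{"travel":[0.0005,0,0.08],"angular":[0,0,0]},{"travel":[0.0005,0,0.103],"angular":[0,0,0]},{"travel":[0.0005,0,0.12],"angular":[0,0,0]},{"travel":[0.0005,0,0.132],"angular":[0,0,0]},{"travel":[0.0005,0,0.139],"angular":[0,0,0]},{"travel":[0.0005,0,0.143],"angular":[0,0,0]},{"travel":[0.0005,0,0.146],"angular":[0,0,0]},{"travel":[0.0005,0,0.146],"angular":[0,0,0]},{"travel":[0.0005,0,0.146],"angular":[0,0,0]}]';python3 go.py .516 .102 .1199 87.5
```

```text
t: 54.58
tool_pos: [0.5164, 0.1021, 0.1242]
ee_rot: [3.141, -0.0, 1.527]
contact_force: [0.1, 0.3, -1.2]
width: 0.314
t 54.58 pos [0.5164 0.1021 0.1242] rot [179.94  -0.01  87.48] w 0.314 F [ 0.1  0.3 -1.2]
travel [-0.0001 -0.0004  0.0043] ang [ 0.001  -0.0002 -0.0004] dist 0.004368144043751783
```

```bash
python3 -m pendant '[{"travel":[0,0,0.0015],"angular":[0,0,0]},{"travel":[0,0,0.003],"angular":[0,0,0]},{"travel":[0,0,0.0042],"angular":[0,0,0]},{"travel":[0,0,0.0042],"angular":[0,0,0]},{"travel":[0,0,0.0042],"angular":[0,0,0]}]';python3 go.py .516 .102 .1199 87.5; python3 -m pendant '[{"travel":[0,0,0],"angular":[0,0,0]},{"travel":[0,0,0],"angular":[0,0,0]},{"travel":[0,0,0],"angular":[0,0,0]},{"travel":[0,0,0],"angular":[0,0,0]},{"travel":[0,0,-0.005],"angular":[0,0,0]},{"travel":[0,0,-0.02],"angular":[0,0,0]},{"travel":[0,0,-0.05],"angular":[0,0,0]},{"travel":[0,0,-0.08],"angular":[0,0,0]},{"travel":[0,0,-0.11],"angular":[0,0,0]},{"travel":[0,0,-0.13],"angular":[0,0,0]},{"travel":[0,0,-0.13],"angular":[0,0,0]},{"travel":[0,0,-0.13],"angular":[0,0,0]}]' 100
python3 -m pendant '[{"travel":[-0.03,0,0],"angular":[0,0,0]},{"travel":[-0.07,0,0],"angular":[0,0,0]},{"travel":[-0.11,0,0],"angular":[0,0,0]},{"travel":[-0.15,0,0],"angular":[0,0,0]},{"travel":[-0.19,0,0],"angular":[0,0,0]},{"travel":[-0.23,0,0],"angular":[0,0,0]},{"travel":[-0.27,0,0],"angular":[0,0,0]},{"travel":[-0.31,0,0],"angular":[0,0,0]},{"travel":[-0.34,0,0],"angular":[0,0,0]},{"travel":[-0.36,0,0],"angular":[0,0,0]},{"travel":[-0.36,0,0],"angular":[0,0,0]},{"travel":[-0.36,0,0],"angular":[0,0,0]}]'; python3 -c "
from h import *
a=env.get_image('side');cv2.imwrite('pics/s28.png',a[:,:,::-1])
im=env.get_image('top')[:,:,::-1];cv2.imwrite('pics/t28.png',im)
cv2.imwrite('pics/z28.png',cv2.resize(im[195:290,240:370],None,fx=6,fy=6,interpolation=cv2.INTER_CUBIC))"
```

```text
t: 55.0
tool_pos: [0.5164, 0.1022, 0.1199]
ee_rot: [3.141, -0.0, 1.527]
contact_force: [0.9, 0.3, 4.4]
width: 0.313
t 55.0 pos [0.5164 0.1022 0.1199] rot [179.94  -0.01  87.48] w 0.313 F [0.9 0.3 4.4]
travel [-0.0002 -0.0004 -0.    ] ang [ 0.001  -0.0002 -0.0003] dist 0.00043617991296199086
t: 56.0
tool_pos: [0.5164, 0.1021, 0.2506]
ee_rot: [3.139, -0.0, 1.527]
contact_force: [-0.2, 0.0, -1.3]
width: 0.612
t: 57.0
tool_pos: [0.4997, -0.2583, 0.2478]
ee_rot: [-3.14, -0.001, 1.525]
contact_force: [0.4, 0.7, -0.4]
width: 0.609
```

View pics/s28.png

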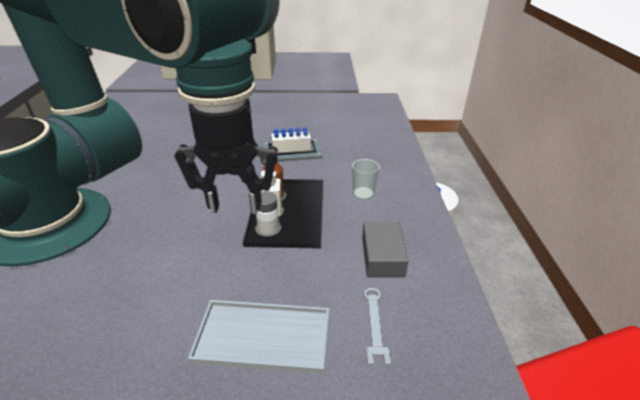

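View pics/z28.png

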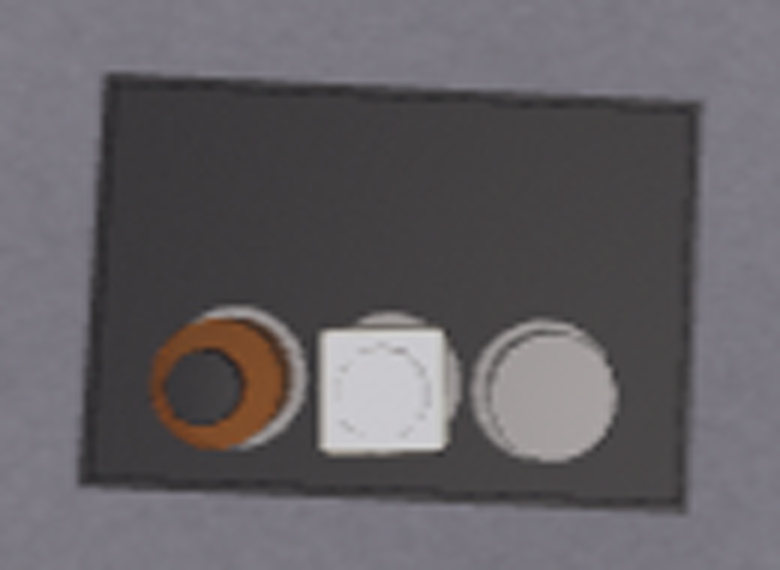

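View pics/t28.png

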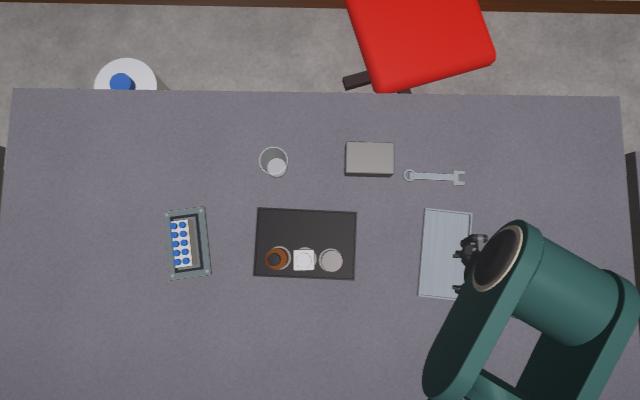

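The picture matches the start one to within about 2 zoom pixels (under 1 mm): flask cap (205,386), square (383,390), jar lid (553,398). Beaker, tip box and spanner are unmoved. Handing in.

```bash
python3 -c "
from workcell import env
s=env.sense();print(s['t'],s['contact_force'],abs(s['joint_vel']).max());print(env.finish_job())"
```

```text
57.1 [ 0.67275561 -0.42528991  0.09358413] 0.012325245516825092
the job is handed in; nothing more can be done
None
```

The job is done and handed in at 57.1 s. I moved the flask, square bottle and jar to the steel tray, then set the rack in the dock frame. After that I put the jar, square bottle and flask back on their own marks.

- **Bottles:** in the last top picture all three stand upright within about 1 mm of where they stood at the start.
- **Rack:** measured from the top picture after release, it sits about 1 mm off the dock's centre, at 98.3° against 98.2° for the frame. It is fully inside the frame.
- **Beaker, tip box and spanner:** they show no movement in the pictures.
- **Robot:** it was at rest and touching nothing when I handed in. The wrist force in the readings I took stayed under about 10 N.
- **Disagreements:** no check failed. My first reading of the jar's x position was 3 mm off its mark because I had misread the lid edge, and re-measuring brought it within 1 mm. One side-view reading of the dock frame was about 4 mm off, and I relied on the top picture there.

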